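Pin the embossing wheel onto the petal mill

TASK

The brass embossing wheel on the petal mill has no keeper: take the red-headed hitch pin out of the wooden holder and push it fully home, from above, through the cross hole near the end of the mill's spindle, feeling for the hole gently because the spindle has end float and sits in a soft rubber bush that must not be forced down. Then swing the pin's sprung loop out over the spindle end and down until it snaps shut around the spindle. Leave the other things on the bench where they are.

Things in the scene. Friction and masses are not known exactly. Their poses are not given: they have to be found in the camera images.
- mill: The petal mill, a grey-green machine fixed to the bench (frame 100 x 110 mm, top 146 mm high). Origin at bench height; its x axis is level and points along the spindle from the frame to the free spindle end, z up. The brass wheel (64 mm across, 24 mm thick) sits on the spindle between frame and cross hole, its face 30 mm from the hole's axis; the spindle end is 16 mm beyond the real hole.
- bore (a point): Nominal middle of the cross hole's upper mouth, on the spindle's top face, 123 mm above the bench; axes as the mill's. End float: the real hole lies up to 10 mm farther out (+x) or in (-x) than this point, fixed during a run and not shown by this reading; sideways it is true. The hole is vertical, 11.5 mm wide, through the spindle's 26 mm; the spindle is a 26 x 26 mm bar here.
- spindle (a joint): Up and down give of the spindle in its rubber bush, m: 0 at rest, negative when pressed down. It gives 1 mm for each 4 N; pressing it down 6 mm (24 N) spoils the bush.
- pin: The hitch pin, about 100 g. Origin under the middle of its red head (the shoulder); z up along the shank; x the way the open loop sticks out. Steel shank 10 mm thick, 34 mm long below the origin, the last 6 mm tapering to a 5 mm flat tip. It stands in the holder, shoulder on the holder's top, loop open. Home in the spindle, the shoulder sits on the spindle's top face, x along the mill's x.
- head (a point): Middle of the top of the pin's red block head, 36 mm above the pin's origin; the head measures 22 (x) x 20 (y) x 36 (z) mm. Grip it across y with the fingertips at least 12 mm above the pin's origin, to clear the loop's legs.
- loop (a joint): Angle of the pin's wire loop: 0 = open, sticking out level along the pin's x; 1.57 = shut, hanging straight down around the spindle. The pivot is 6 mm above the pin's origin, along its y. An over-centre spring holds it at either end: it resists up to about 5 N at the tab when swung from 0 and snaps to 1.57 by itself once past about 0.75. Legs 38 mm apart (4 mm wire), cross bar 46 mm from the pivot.
- tab (a point): Middle of the upper face of the loop's yellow thumb tab (18 x 14 x 4 mm, from 46 to 64 mm from the pivot), 55 mm from the pivot.
- holder: Wooden pin holder, fixed, 50 (x) x 140 (y) x 46 (z) mm, origin under its centre; two holes for pins 80 mm apart, 40 mm either side of the centre along y.
- plain_pin: Spare plain pin with a round blue head (21 mm wide, 32 mm high) and no loop, in the holder's other hole; leave it. Origin under its head.
- rose_pink: Loose pink moulded rose, about 70 mm wide, 35 mm high; leave it. Origin at its underside.
- rose_gold: Loose gold moulded rose, about 65 mm wide; leave it. Origin at its underside.
- rose_cream: Loose cream moulded rose, about 60 mm wide; leave it. Origin at its underside.
- scissors: Red-handled scissors, 160 mm long, lying flat; leave them. Origin near the pivot.
- glue: Amber glue jar, 60 mm wide, 100 mm high; leave it. Origin at its underside.
- brush: Glue brush, 170 mm long, lying; leave it. Origin at its middle, underside.
Not all that is in view belongs to the job. What is shaped like the pin but blue or purple is not meant.

How it is judged:
By the outcome, as a careful person would: the job done as asked, in the order asked, and still so for the second after the job is handed in, with the robot touching nothing.
It also fails if it takes over 69 s, if anything falls off the work surface, if the arm or the gripper's body presses on something with over 40 N, if the wrist force passes 120 N, or if a joint passes its speed limit or range.

ROBOT

A 7-joint arm with a two-finger parallel gripper is mounted at the origin on the work surface. World frame = base frame: x ahead of the robot, y to its left, z up, the work surface at z = 0. Lengths are in m, angles in rad, forces in N, time in s.
With the tool pointing down it reaches from about 0.4 to 0.85 m from the base axis. Payload 4.5 kg.
Tool frame: the origin (TCP) lies on the centre line of the jaws, within the pads' length; the fingertips stand 25 mm ahead of it and the grasp point (between the pads) lies 6 mm ahead of it; z points along the fingers, y is the direction in which the jaws open and shut (so a half turn about z gives the same grasp; the last joint's range is limited). The gripper opens to 88 mm and grips with 3 to 60 N. Pads are 18 mm wide; open, the fingers measure 123 mm over their backs; the gripper's body (75 mm by 187 mm) begins 45 mm behind the grasp point.
Start: joints at [1.206, 0.689, -0.195, 1.565, 0.157, 0.902, -0.215], TCP at [0.243, -0.576, 0.264] pointing down, gripper open.
Joint ranges: [-3.01, 3.01], [-0.46, 2.08], [-1.47, 1.51], [0.13, 2.56], [-1, 4.14], [0.04, 2.09], [-2.66, 2.66]. Speed limits (rad/s): [2.57, 2.57, 3.14, 3.14, 3.14, 3.14, 3.14].

INTERFACE

Orientations are given as a unit quaternion [x, y, z, w].
In Python, from plant import r, eyes gives the robot as it stands.
- The arm moves only by the tool servo_tool, never from a script. Its argument "deltas" is a list of rows, each an object of numbers: "dx", "dy", "dz": the shift along the tool's x, y, z in units of 60 mm (1.0 is 60 mm); "ax", "ay", "az": the turn, a rotation vector about the tool's x, y, z in units of 6 degrees (1.0 is 6 degrees); "hand": the finger opening in mm, from 0 to 88.1. A call has 1 to 10 rows; each row is the pose to reach, as a shift and turn from the pose commanded when the call began, along the tool's axes at that moment; what a row does not reach only later rows make up. A row lasts 1/8 s, in which the tool goes at most 62.5 mm and 10.7 degrees, less where a joint would pass 70% of its speed; a pose out of reach is approached as far as the arm can. A call with a gripper value outside its range is refused whole. The fingers move at their own pace and stop on an object; "newtons" is the grip in N (left out, the last holds). Time passes only in rows, so rows that repeat a pose let the fingers close. It gives the time, the measured TCP pose, the force and the opening at its end, in the units of the state.
- r.get_state(): the state, without advancing time (a new reading comes with each control period).
- eyes.snapshot(name): name is "scene" or "top" or "wrist"; returns (picture, depth): 480x640x3 uint8, red, green, blue; 480x640 float32, m along the optical axis (not along the pixel's ray), 0 where there is no reading.
- eyes.camera_model(name): a dict with "fx", "fy", "cx", "cy" (pixels), "k1" (the pictures are not rectified: a ray, as slopes to the right and down, at radius r is drawn at 1 + k1 r^2 times it, then the intrinsics apply), "pose" (4x4, takes a point from camera to world coordinates). Camera axes: x right, y up, looking along -z (the intrinsics and any distortion apply to the point x, -y, -z); pixel columns grow to the right and rows downward; lengths in m; the calibration is good to about 2 mm. A picture is of the moment at which its call begins: read the wrist's pose just before it. camera_model takes no time and is no camera call; for the wrist camera it gives the pose at the moment of the call.
- r.finish_job(): hands the job in, once; it reports no verdict.
The state is a dict: "clock": time; "q": joint angles; "qd": joint speeds; "joint_torque": joint torques, N m; "tool_pos": TCP position; "eef_rot": TCP orientation; "contact_force": force on the tool from outside, world axes, zero at the start; "moment": the same for the moment, N m; "opening": opening from 0.0 (shut) to 1.0 (fully open).
Only numpy, scipy, OpenCV 4.12 (cv2) and the standard library are available. Lean on these libraries where they do the work, as an engineer would, in place of code of your own. Each camera call takes 0.05 s, during which the arm holds its last target.

## Working session

There is one attempt and no reset: what is moved stays moved. The work goes in short steps, Python scripts to look and compute and a tool call to move; the robot and the scene stay as the last step left them, time stands still between calls to the robot, and variables do not carry over. Pictures are saved under pics/ and viewed, and the job is handed in when it is done.

Besides the shell and the picture viewer there is one more tool, called after "Call:" as name([rows], argument=value, ...), one row to a line, values as JSON. servo_tool: Moves the arm, as the interface text tells. Its arguments: {"type":"object","properties":{"deltas":{"type":"array","items":{"type":"object","properties":{"dx":{"type":"number"},"dy":{"type":"number"},"dz":{"type":"number"},"ax":{"type":"number"},"ay":{"type":"number"},"az":{"type":"number"},"hand":{"type":"number"}}}},"newtons":{"type":"number"}},"required":["deltas"]}

```bash
ls; mkdir -p pics; cat > h.py <<'E'
import numpy as np, cv2
from plant import r, eyes
def snap(name, fn=None):
    m=eyes.camera_model(name); p,d=eyes.snapshot(name)
    if fn:
        cv2.imwrite('pics/'+fn+'.png', p[:,:,::-1]); np.savez('pics/'+fn+'.npz',p=p,d=d,pose=m['pose'],k=[m['fx'],m['fy'],m['cx'],m['cy'],m['k1']])
    return p,d,m
def load(fn):
    z=np.load('pics/'+fn+'.npz'); return z['p'],z['d'],z['pose'],z['k']
def cloud(fn):
    p,d,T,k=load(fn)
    v,u=np.mgrid[0:480,0:640].astype(float)
    K=np.array([[k[0],0,k[2]],[0,k[1],k[3]],[0,0,1]])
    xy=cv2.undistortPoints(np.stack([u.ravel(),v.ravel()],1)[:,None],K,np.array([k[4],0,0,0,0.]))[:,0]
    z=d.ravel().astype(float)
    P=np.stack([xy[:,0]*z,-xy[:,1]*z,-z],1)@T[:3,:3].T+T[:3,3]
    P[z<=0]=np.nan
    return P.reshape(480,640,3),p
E
python3 - <<'E'
from h import *
print(r.get_state())
for n in ('scene','top','wrist'):
    p,d,m=snap(n,n+'0'); print(n,m['fx'],m['k1'],np.round(m['pose'],3).tolist())
E
```

```text
pics
{'clock': 0.0, 'q': array([ 1.20580062,  0.68994386, -0.19447355,  1.56634896,  0.15730243,
        0.90247926, -0.21512667]), 'qd': array([ 5.74947425e-05,  1.08911277e-03, -6.95561438e-04,  8.83259977e-04,
       -1.82379440e-04, -9.76435100e-04, -1.28078402e-03]), 'joint_torque': array([-9.88164829e-04, -5.27563477e+01, -1.26710795e+00, -1.53428382e+01,
       -5.26009791e-02,  6.66146341e-03,  1.90318465e-04]), 'tool_pos': array([ 0.24240466, -0.57544626,  0.26293268]), 'eef_rot': array([ 9.80182799e-01,  1.98093108e-01, -2.54726628e-04, -8.58381369e-04]), 'contact_force': array([-0.27925547,  0.30961738,  0.42323773]), 'moment': array([-0.02407551, -0.03689864, -0.03487118]), 'opening': 1.0030932267227357}
scene 559.5553222517789 -0.011818260658515139 [[-0.541, -0.623, 0.565, 1.312], [0.841, -0.396, 0.37, 0.518], [-0.007, 0.675, 0.738, 1.061], [0.0, 0.0, 0.0, 1.0]]
top 553.71107051194 0.05591452863774839 [[-0.025, 0.985, -0.172, 0.277], [-1.0, -0.024, 0.009, 0.026], [0.004, 0.172, 0.985, 1.633], [0.0, 0.0, 0.0, 1.0]]
wrist 395.48151098097674 0.003572134428838263 [[0.388, 0.874, 0.293, 0.32], [-0.922, 0.369, 0.121, -0.545], [-0.003, -0.317, 0.949, 0.384], [0.0, 0.0, 0.0, 1.0]]
```

View pics/scene0.png

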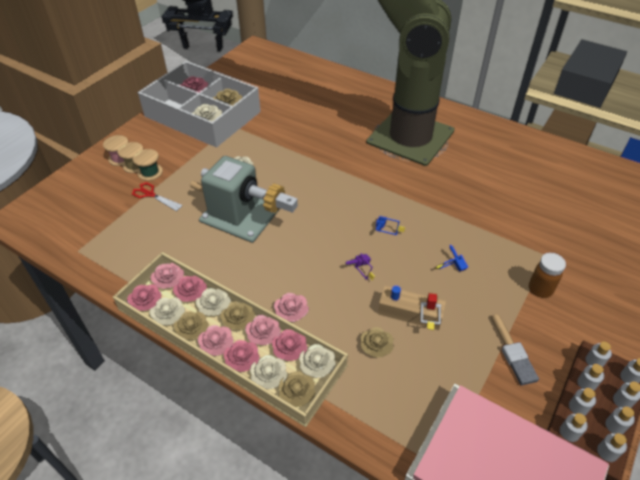

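View pics/top0.png

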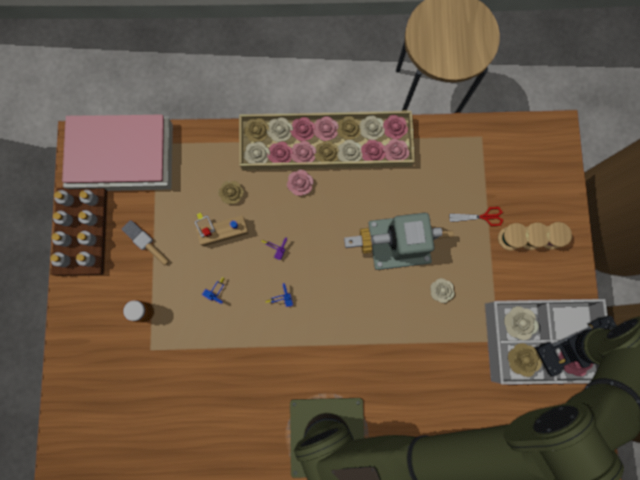

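View pics/wrist0.png

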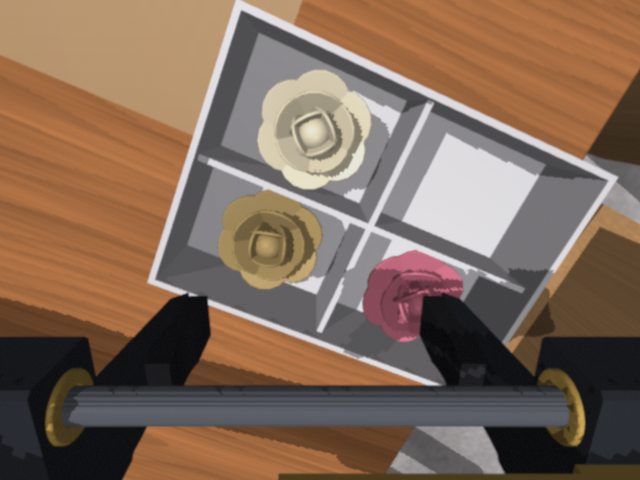

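The top view shows the red head at about (206,232), with its loop towards (200,216). The blue plain pin is at (235,225), and the spindle tip is at about (350,241). The coloured decoys lie nearer the robot. Next I'll measure these positions.

```bash
python3 - <<'E'
from h import *
for fn in ('top0','scene0'):
    P,p=cloud(fn); hsv=cv2.cvtColor(p,cv2.COLOR_RGB2HSV).astype(int)
    H,S,V=hsv[...,0],hsv[...,1],hsv[...,2]
    def rep(n,m,z0,z1,box):
        m=m&(P[...,2]>z0)&(P[...,2]<z1); 
        b=np.zeros_like(m); b[box[1]:box[3],box[0]:box[2]]=1; m&=b
        Q=P[m]; v,u=np.nonzero(m)
        if len(Q): print(fn,n,len(Q),'med',np.round(np.median(Q,0),4),'min',np.round(np.percentile(Q,3,0),4),'max',np.round(np.percentile(Q,97,0),4),'px',u.mean().round(1),v.mean().round(1))
    bh=(180,195,260,250) if fn=='top0' else (370,280,450,335)
    bm=(335,205,440,275) if fn=='top0' else (195,150,305,240)
    rep('red',((H<6)|(H>172))&(S>170),.05,.12,bh)
    rep('redtop',((H<6)|(H>172))&(S>170),.077,.12,bh)
    rep('blue',(H>105)&(H<125)&(S>150),.03,.12,bh)
    rep('yellow',(H>22)&(H<32)&(S>150),.03,.12,bh)
    rep('holdertop',(H>8)&(H<25)&(S>60),.038,.055,bh)
    rep('brass',(H>15)&(H<30)&(S>100),.06,.16,bm)
    rep('spindle',(S<60)&(V>100),.10,.135,bm)
    rep('millTop',(S<120),.139,.16,bm)
E
python3 - <<'E'
import cv2
a=cv2.imread('pics/top0.png'); 
cv2.imwrite('pics/c1.png',cv2.hconcat([cv2.resize(a[190:260,180:270],(400,311),interpolation=cv2.INTER_CUBIC),cv2.resize(a[195:280,335:445],(400,311),interpolation=cv2.INTER_CUBIC)]))
E
```

```text
top0 red 46 med [0.5758 0.3291 0.0805] min [0.567  0.3214 0.0652] max [0.5856 0.3402 0.0871] px 206.0 231.5
top0 redtop 33 med [0.5771 0.3313 0.0816] min [0.5687 0.3211 0.0772] max [0.5857 0.3411 0.0874] px 205.4 231.1
top0 blue 27 med [0.5961 0.2516 0.0762] min [0.5882 0.2462 0.0639] max [0.6027 0.2595 0.0846] px 233.6 224.5
top0 yellow 19 med [0.63   0.355  0.0549] min [0.6236 0.3493 0.0486] max [0.6365 0.3609 0.0578] px 199.2 215.3
top0 holdertop 629 med [0.5863 0.2881 0.0451] min [0.555  0.2291 0.0391] max [0.6215 0.3574 0.0517] px 222.6 229.7
top0 brass 226 med [ 0.5297 -0.1187  0.1362] min [ 0.5015 -0.1321  0.1047] max [ 0.5644 -0.1069  0.1472] px 365.9 240.2
top0 spindle 345 med [ 0.5372 -0.1428  0.1207] min [ 0.5194 -0.322   0.1122] max [ 0.5599 -0.0644  0.128 ] px 375.6 238.4
top0 millTop 1344 med [ 0.5446 -0.2475  0.1454] min [ 0.4969 -0.295   0.1399] max [ 0.5963 -0.1977  0.1527] px 413.0 233.0
scene0 red 107 med [0.5866 0.3311 0.0787] min [0.5732 0.3226 0.0544] max [0.5922 0.3386 0.0836] px 431.5 300.4
scene0 redtop 60 med [0.5817 0.3298 0.0811] min [0.5726 0.3219 0.0777] max [0.5911 0.3385 0.084 ] px 432.0 297.4
scene0 blue 71 med [0.606  0.2547 0.0735] min [0.5939 0.2472 0.0591] max [0.6113 0.2606 0.0791] px 395.5 292.2
scene0 yellow 32 med [0.6318 0.3533 0.0531] min [0.6263 0.3462 0.0504] max [0.6362 0.3597 0.0572] px 430.1 325.8
scene0 holdertop 910 med [0.5969 0.2854 0.0444] min [0.5577 0.2258 0.0394] max [0.6273 0.3539 0.0489] px 409.6 303.3
scene0 brass 321 med [ 0.5536 -0.1142  0.1296] min [ 0.5116 -0.1304  0.0897] max [ 0.5709 -0.1066  0.1426] px 271.7 197.0
scene0 spindle 441 med [ 0.5431 -0.1063  0.1189] min [ 0.5202 -0.3266  0.1027] max [ 0.5659 -0.063   0.1239] px 268.4 194.9
scene0 millTop 1109 med [ 0.5541 -0.2447  0.1441] min [ 0.5026 -0.2945  0.1397] max [ 0.6014 -0.1985  0.1492] px 228.0 173.4
```

View pics/c1.png

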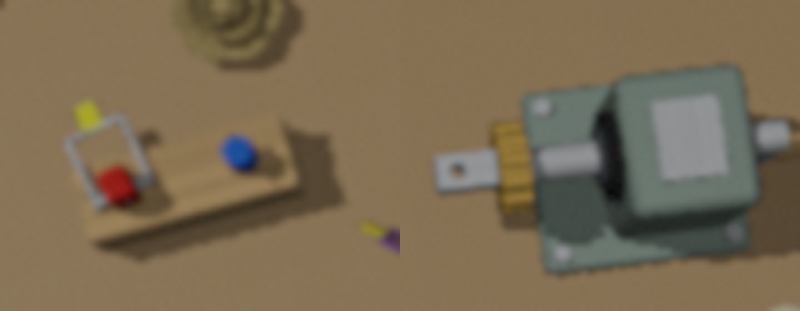

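Call:
servo_tool([
  {"dx": 0.5, "dy": -0.36, "dz": -0.1},
  {"dx": 1.3, "dy": -0.93, "dz": -0.3},
  {"dx": 2.1, "dy": -1.5, "dz": -0.5},
  {"dx": 2.9, "dy": -2.08, "dz": -0.62},
  {"dx": 3.7, "dy": -2.65, "dz": -0.62},
  {"dx": 4.5, "dy": -3.22, "dz": -0.62},
  {"dx": 5.3, "dy": -3.8, "dz": -0.62},
  {"dx": 6.1, "dy": -4.37, "dz": -0.62},
  {"dx": 6.9, "dy": -4.94, "dz": -0.62},
  {"dx": 7.4, "dy": -5.3, "dz": -0.62},
])

```text
schema error: expected keys dx, dy, dz, ax, ay, az, hand
```

Call:
servo_tool([
  {"dx": 0.3, "dy": -0.21},
  {"dx": 0.3, "dy": -0.21},
])

```text
schema error: expected keys dx, dy, dz, ax, ay, az, hand
```

```bash
python3 - <<'E'
from h import *
p,d,m=snap('wrist','mill1'); s=r.get_state(); print(s['clock'],s['tool_pos'],s['eef_rot'],s['q'],s['contact_force'])
E
```

```text
0.2 [ 0.24252202 -0.57566949  0.26321762] [ 9.80180823e-01  1.98104140e-01 -1.59848035e-04 -5.27506848e-04] [ 1.20581633  0.68968764 -0.19452131  1.56588463  0.15732035  0.90251154
 -0.2150794 ] [-0.72098915  0.66992542  0.07267961]
```

View pics/mill1.png

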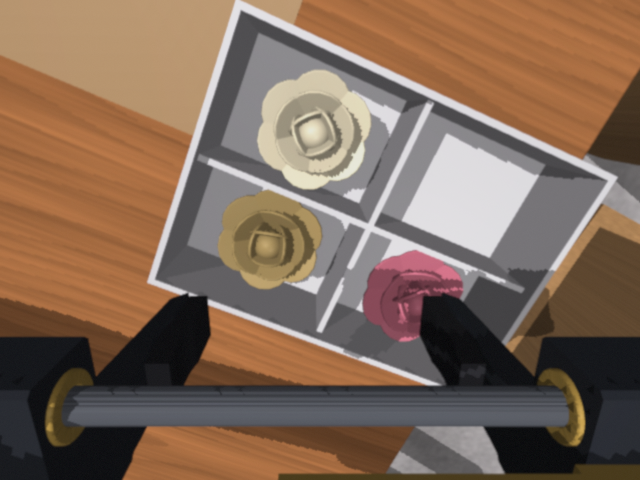

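The tool needs every key in each row, so neither call ran and the arm hasn't moved.

Call:
servo_tool([
  {"dx": 0.5, "dy": -0.36, "dz": -0.1, "ax": 0, "ay": 0, "az": 0, "hand": 88},
  {"dx": 1.3, "dy": -0.93, "dz": -0.3, "ax": 0, "ay": 0, "az": 0, "hand": 88},
  {"dx": 2.1, "dy": -1.5, "dz": -0.5, "ax": 0, "ay": 0, "az": 0, "hand": 88},
  {"dx": 2.9, "dy": -2.08, "dz": -0.62, "ax": 0, "ay": 0, "az": 0, "hand": 88},
  {"dx": 3.7, "dy": -2.65, "dz": -0.62, "ax": 0, "ay": 0, "az": 0, "hand": 88},
  {"dx": 4.5, "dy": -3.22, "dz": -0.62, "ax": 0, "ay": 0, "az": 0, "hand": 88},
  {"dx": 5.3, "dy": -3.8, "dz": -0.62, "ax": 0, "ay": 0, "az": 0, "hand": 88},
  {"dx": 6.1, "dy": -4.37, "dz": -0.62, "ax": 0, "ay": 0, "az": 0, "hand": 88},
  {"dx": 6.9, "dy": -4.94, "dz": -0.62, "ax": 0, "ay": 0, "az": 0, "hand": 88},
  {"dx": 7.4, "dy": -5.3, "dz": -0.62, "ax": 0, "ay": 0, "az": 0, "hand": 88},
])

```text
clock: 1.45
tool_pos: [0.5297, -0.1071, 0.3009]
eef_rot: [0.98, 0.2, 0.0, -0.001]
contact_force: [1.0, 0.1, -0.1]
opening: 0.999
```

Call:
servo_tool([
  {"dx": 0.3, "dy": -0.21, "dz": 0, "ax": 0, "ay": 0, "az": 0, "hand": 88},
  {"dx": 0.3, "dy": -0.21, "dz": 0, "ax": 0, "ay": 0, "az": 0, "hand": 88},
])

```text
clock: 1.7
tool_pos: [0.5407, -0.0899, 0.3007]
eef_rot: [0.98, 0.2, 0.0, -0.0]
contact_force: [-0.9, -0.2, 0.7]
opening: 1.006
```

```bash
python3 - <<'E'
from h import *
p,d,m=snap('wrist','mill2'); s=r.get_state(); print(s['clock'],s['tool_pos'],s['eef_rot'],s['q'],s['contact_force'])
E
```

```text
1.75 [ 0.53980529 -0.09190159  0.30068862] [ 9.80076695e-01  1.98618926e-01 -4.19944996e-04  1.36529463e-04] [ 0.19700533  0.54059582 -0.18185607  1.75496331  0.12396931  0.8579094
 -1.21165926] [-0.6372969  -0.97534065  0.01915469]
```

View pics/mill2.png

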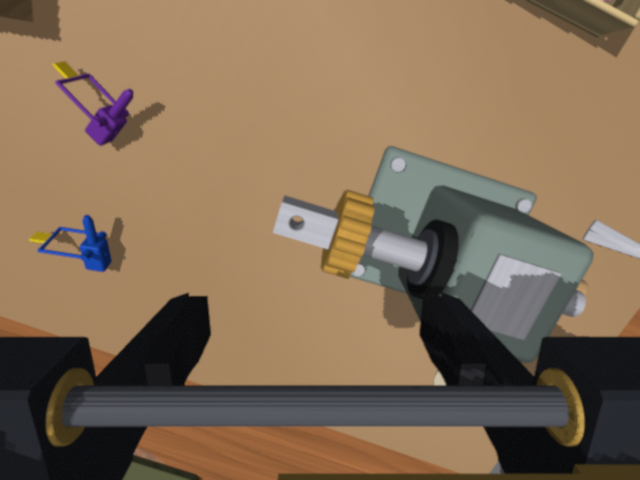

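The spindle is clear in this view. Its end is at (275–287, 197–235), the cross hole is at (297,222) and the wheel is at (347,235).

```bash
cat >> h.py <<'E'
def ray(fn,u,v,z):
    p,d,T,k=load(fn)
    K=np.array([[k[0],0,k[2]],[0,k[1],k[3]],[0,0,1]])
    x,y=cv2.undistortPoints(np.array([[[u,v]]],float),K,np.array([k[4],0,0,0,0.]))[0,0]
    w=T[:3,:3]@np.array([x,-y,-1]); o=T[:3,3]
    return o+w*(z-o[2])/w[2]
E
python3 - <<'E'
from h import *
P,p=cloud('mill2')
m=(P[...,2]>.119)&(P[...,2]<.127); b=np.zeros_like(m); b[185:262,265:340]=1; m&=b
Q=P[m]; print(len(Q),np.median(Q[:,2]))
rect=cv2.minAreaRect((Q[:,:2]*1000).astype(np.float32)); print('rect',rect)
c=np.median(Q[:,:2],0); 
# mill plate/top edges for axis
m=(P[...,2]>.14)&(P[...,2]<.152); b[:]=0; b[180:400,380:640]=1; m&=b
print('top',len(P[m]),cv2.minAreaRect((P[m][:,:2]*1000).astype(np.float32)),np.median(P[m][:,2]))
# hole
g=cv2.cvtColor(p,cv2.COLOR_RGB2GRAY)
print(g[212:233,286:310])
a=cv2.imread('pics/mill2.png')[185:265,260:360]; cv2.imwrite('pics/c2.png',cv2.resize(a,(800,640)[0:2],interpolation=cv2.INTER_CUBIC)[:600])
E
```

```text
1821 0.12272373337016701
rect ((529.9071044921875, -86.08013153076172), (41.43190383911133, 46.294456481933594), 5.492848873138428)
top 13325 ((549.28515625, -244.42379760742188), (106.80644226074219, 111.15296936035156), 4.703807830810547) 0.14578635756780695
[[194 193 193 192 192 191 190 191 190 190 190 188 188 187 187 187 186 186
  186 186 186 187 185 185]
 [194 193 194 193 192 193 192 192 190 190 189 189 190 189 188 188 188 188
  187 186 186 186 186 186]
 [193 193 193 194 194 193 191 189 186 182 182 183 185 187 188 190 190 188
  188 188 187 186 187 187]
 [189 190 191 192 191 189 183 175 169 165 164 164 169 174 181 187 190 191
  191 190 189 188 188 187]
 [188 188 188 187 183 173 162 154 150 147 146 147 149 154 164 175 186 191
  192 191 190 190 189 189]
 [189 189 188 182 167 148 139 141 144 145 145 145 145 146 150 158 171 183
  190 192 192 192 191 190]
 [189 189 184 170 142 117 118 134 142 146 146 146 146 145 146 147 156 172
  186 192 193 192 192 192]
 [189 187 178 154 119  91  93 117 134 141 144 145 145 145 143 139 139 155
  178 189 192 193 192 193]
 [188 185 168 135 100  77  76  
[... 582 characters left out ...]
88 175 148 114  86  75  73  76  80  85  92  99 103 104 109 124 148
  170 182 186 188 188 189]
 [192 191 184 164 137 108  87  79  80  87  93  97 102 106 110 118 138 160
  177 183 186 187 188 187]
 [191 191 189 178 159 137 114  98  91  93  98 103 108 113 123 138 155 171
  181 183 185 186 186 186]
 [190 190 191 188 178 164 146 132 121 116 117 122 127 136 148 162 173 180
  184 186 186 186 185 186]
 [190 190 190 190 188 182 172 163 156 149 150 153 158 164 174 180 185 187
  188 188 187 187 186 187]
 [188 190 189 190 189 189 185 180 177 175 175 176 178 183 186 189 190 192
  191 190 190 189 188 188]
 [188 188 188 189 189 190 189 187 187 186 187 188 188 190 190 192 192 192
  192 192 192 192 191 190]]
```

View pics/c2.png

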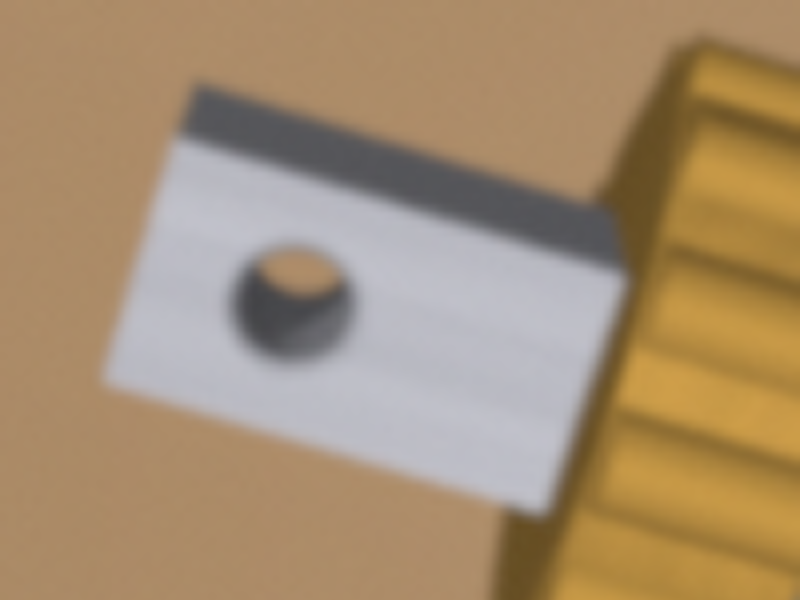

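```bash
python3 - <<'E'
from h import *
C={}
for n,(a,b) in dict(hole=(293,303),FL=(180,137),NL=(105,382),NR=(548,515),FR=(625,270)).items():
    C[n]=ray('mill2',260+(a-3.5)/8,185+(b-3.5)/8,.123)[:2]; print(n,np.round(C[n],4))
d=(C['FL']+C['NL']-C['NR']-C['FR'])/2; L=np.linalg.norm(d); print('len',L,'yaw',np.degrees(np.arctan2(d[1],d[0])))
e=d/L; end=(C['FL']+C['NL'])/2; print('end-hole',(end-C['hole'])@e, 'lat',(end-C['hole'])@[-e[1],e[0]],'width',np.linalg.norm(C['FL']-C['NL']),np.linalg.norm(C['FR']-C['NR']))
print('hole est via end', end-16*e/1000)
# compare with other images
for fn,u,v in (('top0',350.7,241.2),): print(ray(fn,u,v,.123))
a=cv2.imread('pics/top0.png')[225:260,335:375]; b=cv2.imread('pics/scene0.png')[185:215,260:300]
cv2.imwrite('pics/c3.png',cv2.hconcat([cv2.resize(a,(400,350),interpolation=cv2.INTER_CUBIC),cv2.resize(b,(400,350),interpolation=cv2.INTER_CUBIC)]))
E
```

```text
hole [ 0.5325 -0.0788]
FL [ 0.5436 -0.0625]
NL [ 0.5177 -0.0648]
NR [ 0.522  -0.1107]
FR [ 0.5483 -0.1074]
len 0.04565137414642334 yaw 95.68939723414643
end-hole 0.01528871676859861 lat 0.0003222999885072732 width 0.026070704754191956 0.02649415650181448
hole est via end [ 0.53222157 -0.07958185]
[ 0.53081596 -0.07786111  0.123     ]
```

View pics/c3.png

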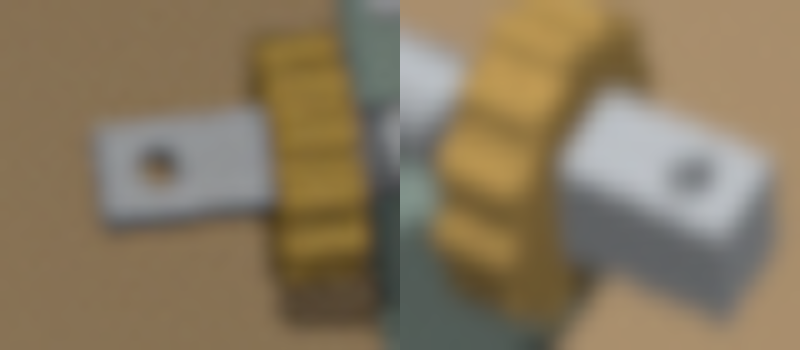

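Call:
servo_tool([
  {"dx": 0.3, "dy": -0.55, "dz": 0, "ax": 0, "ay": 0, "az": 0, "hand": 88},
  {"dx": 0.75, "dy": -1.4, "dz": 0.1, "ax": 0, "ay": 0, "az": 0, "hand": 88},
  {"dx": 1.2, "dy": -2.25, "dz": 0.2, "ax": 0, "ay": 0, "az": 0, "hand": 88},
  {"dx": 1.65, "dy": -3.1, "dz": 0.3, "ax": 0, "ay": 0, "az": 0, "hand": 88},
  {"dx": 2.1, "dy": -3.95, "dz": 0.4, "ax": 0, "ay": 0, "az": 0, "hand": 88},
  {"dx": 2.55, "dy": -4.8, "dz": 0.5, "ax": 0, "ay": 0, "az": 0, "hand": 88},
  {"dx": 3.0, "dy": -5.6, "dz": 0.6, "ax": 0, "ay": 0, "az": 0, "hand": 88},
  {"dx": 3.34, "dy": -6.2, "dz": 0.67, "ax": 0, "ay": 0, "az": 0, "hand": 88},
  {"dx": 3.34, "dy": -6.2, "dz": 0.67, "ax": 0, "ay": 0, "az": 0, "hand": 88},
])

```text
clock: 2.88
tool_pos: [0.5794, 0.3312, 0.2598]
eef_rot: [0.98, 0.2, -0.001, -0.001]
contact_force: [-0.9, -0.9, -0.5]
opening: 0.996
```

```bash
python3 - <<'E'
from h import *
p,d,m=snap('wrist','pin1'); s=r.get_state(); print(s['clock'],s['tool_pos'],s['eef_rot'],s['q'],s['contact_force'])
E
```

```text
2.925 [0.58025965 0.32809829 0.25998298] [ 9.80147849e-01  1.98266398e-01 -5.41834444e-04  5.79207609e-04] [-0.51384509  0.75017438 -0.13672333  1.43123774  0.11369832  0.96934574
 -1.85043682] [-0.25783271 -0.97961301 -0.37591931]
```

View pics/pin1.png

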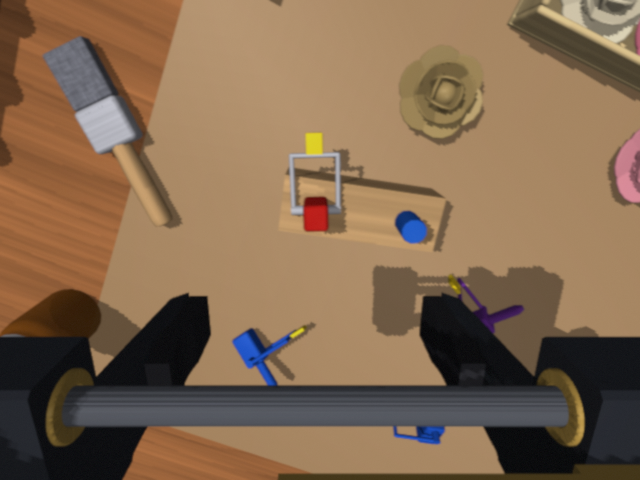

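The red head is at (316,214) and the yellow tab at (314,144), almost in line with the tool's x axis. The blue plain pin is at (410,227).

```bash
python3 - <<'E'
from h import *
P,p=cloud('pin1'); hsv=cv2.cvtColor(p,cv2.COLOR_RGB2HSV).astype(int); H,S,V=hsv[...,0],hsv[...,1],hsv[...,2]
box=np.zeros(H.shape,bool); box[120:245,280:345]=1
red=box&((H<6)|(H>172))&(S>150)
top=red&(P[...,2]>.0795)
Q=P[top]; print('head top',len(Q),np.median(Q,0),cv2.minAreaRect((Q[:,:2]*1e3).astype(np.float32)))
yel=box&(H>22)&(H<35)&(S>150); Y=P[yel]; print('tab',len(Y),np.nanmedian(Y,0),cv2.minAreaRect((Y[:,:2]*1e3).astype(np.float32)))
hm=np.zeros(H.shape,bool); hm[165:260,270:460]=1; hm&=(P[...,2]>.043)&(P[...,2]<.0485)
print('holder',cv2.minAreaRect((P[hm][:,:2]*1e3).astype(np.float32)),np.median(P[hm][:,2]))
a=cv2.imread('pics/pin1.png')[125:245,275:355]; cv2.imwrite('pics/c4.png',cv2.resize(a,(400,600),interpolation=cv2.INTER_CUBIC))
E
```

```text
head top 576 [0.58017991 0.33016532 0.08154867] ((579.8015747070312, 330.0567626953125), (20.75617790222168, 18.836759567260742), 23.611785888671875)
tab 364 [0.63013982 0.3526256  0.05399032] ((628.0288696289062, 351.63970947265625), (21.653430938720703, 12.703959465026855), 30.716033935546875)
holder ((588.9636840820312, 291.565673828125), (50.76134490966797, 140.12429809570312), 14.584434509277344) 0.045699570190285976
```

View pics/c4.png

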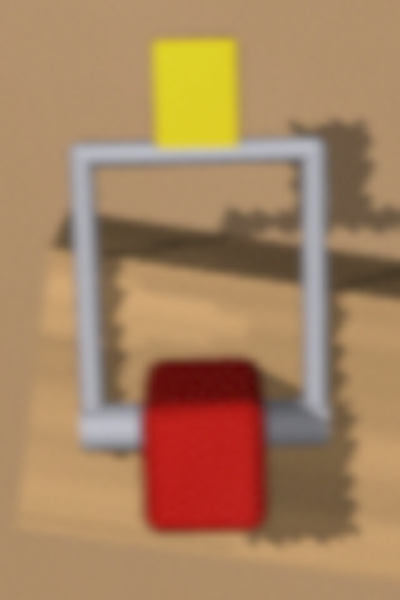

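Call:
servo_tool([
  {"dx": 0, "dy": 0, "dz": 0.4, "ax": 0, "ay": 0, "az": -0.18, "hand": 50},
  {"dx": 0, "dy": 0, "dz": 1.0, "ax": 0, "ay": 0, "az": -0.18, "hand": 50},
  {"dx": 0, "dy": 0, "dz": 1.6, "ax": 0, "ay": 0, "az": -0.18, "hand": 50},
  {"dx": 0, "dy": 0, "dz": 2.0, "ax": 0, "ay": 0, "az": -0.18, "hand": 50},
  {"dx": 0, "dy": 0, "dz": 2.0, "ax": 0, "ay": 0, "az": -0.18, "hand": 50},
])

```text
clock: 3.55
tool_pos: [0.5801, 0.3246, 0.1391]
eef_rot: [0.979, 0.206, -0.002, 0.002]
contact_force: [-0.0, -0.3, 0.4]
opening: 0.566
```

```bash
python3 - <<'E'
from h import *
for i in range(3):
    s=r.get_state(); print(s['clock'],s['tool_pos'],s['eef_rot'],s['opening'])
    p,d,m=snap('wrist','pin2')
    print(m['pose'][:3,3])
E
```

```text
3.55 [0.5801182  0.32456434 0.13914988] [ 0.97861716  0.20567178 -0.00198907  0.00190068] 0.5659114838857716
[0.65729715 0.35711158 0.25938947]
3.6 [0.58097348 0.32583062 0.14069822] [ 9.78572303e-01  2.05900030e-01 -4.75900594e-04  1.09525115e-03] 0.5646020777071777
[0.65783578 0.35812947 0.26124229]
3.65 [0.58150677 0.32683771 0.14170919] [9.78526687e-01 2.06118795e-01 5.95601027e-04 4.58109975e-04] 0.5675603142018851
[0.65808859 0.35901965 0.2624379 ]
```

View pics/pin2.png

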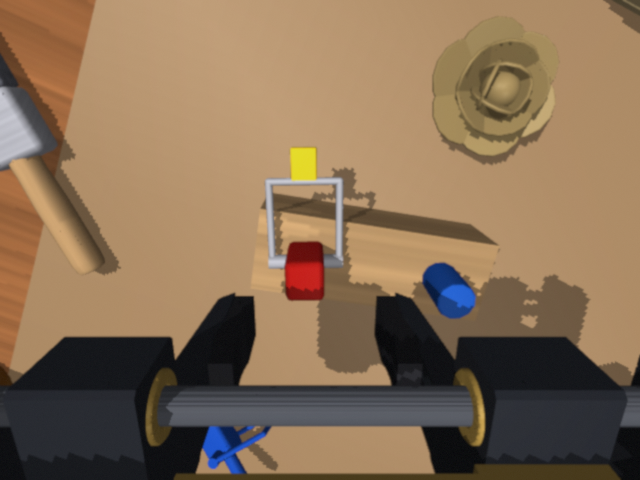

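```bash
cat >> h.py <<'E'
def redtop(fn,zt):
    P,p=cloud(fn); hsv=cv2.cvtColor(p,cv2.COLOR_RGB2HSV).astype(int); H,S=hsv[...,0],hsv[...,1]
    m=((H<6)|(H>172))&(S>150)&(P[...,2]>zt-.0025)&(P[...,2]<zt+.006)
    Q=P[m]; return len(Q),np.median(Q,0),cv2.minAreaRect((Q[:,:2]*1e3).astype(np.float32))
def yaw(q): return np.degrees(2*np.arctan2(q[1],q[0]))
E
python3 - <<'E'
from h import *
print(redtop('pin2',.082)); s=r.get_state(); print(s['clock'],s['tool_pos'],yaw(s['eef_rot']))
P,p=cloud('pin2'); hsv=cv2.cvtColor(p,cv2.COLOR_RGB2HSV).astype(int); H,S=hsv[...,0],hsv[...,1]
m=(H>22)&(H<35)&(S>150)&(P[...,2]>.045)&(P[...,2]<.06);print(np.median(P[m],0),cv2.minAreaRect((P[m][:,:2]*1e3).astype(np.float32)))
E
```

```text
(1409, array([0.58062591, 0.33061251, 0.08152227]), ((579.96142578125, 330.4464111328125), (21.087430953979492, 19.073904037475586), 24.159536361694336))
3.7 [0.58159172 0.3276401  0.14221285] 23.82526498426416
[0.63018134 0.35321682 0.05393254] ((629.8956298828125, 353.2894287109375), (16.771183013916016, 13.610196113586426), 23.82929229736328)
```

Call:
servo_tool([
  {"dx": 0, "dy": -0.045, "dz": 0.3, "ax": 0, "ay": 0, "az": 0, "hand": 50},
  {"dx": 0, "dy": -0.045, "dz": 0.7, "ax": 0, "ay": 0, "az": 0, "hand": 50},
  {"dx": 0, "dy": -0.045, "dz": 0.93, "ax": 0, "ay": 0, "az": 0, "hand": 50},
  {"dx": 0, "dy": -0.045, "dz": 0.93, "ax": 0, "ay": 0, "az": 0, "hand": 50},
  {"dx": 0, "dy": -0.045, "dz": 0.93, "ax": 0, "ay": 0, "az": 0, "hand": 50},
])

```text
clock: 4.32
tool_pos: [0.5797, 0.3315, 0.0855]
eef_rot: [0.978, 0.207, 0.001, -0.0]
contact_force: [-0.0, -0.9, -0.6]
opening: 0.572
```

```bash
python3 - <<'E'
from h import *
p,d,m=snap('wrist','pin3'); s=r.get_state(); print(s['clock'],s['tool_pos'],yaw(s['eef_rot']),s['opening'],s['contact_force'])
print(redtop('pin3',.082))
E
```

```text
4.375 [0.57979789 0.33155866 0.08572746] 23.925447466878083 0.5683480438483013 [-0.4197279   0.10724922  0.07001142]
(2518, array([0.58096327, 0.33076726, 0.08149449]), ((580.1700439453125, 330.3992614746094), (21.760419845581055, 19.33514976501465), 23.42970848083496))
```

View pics/pin3.png

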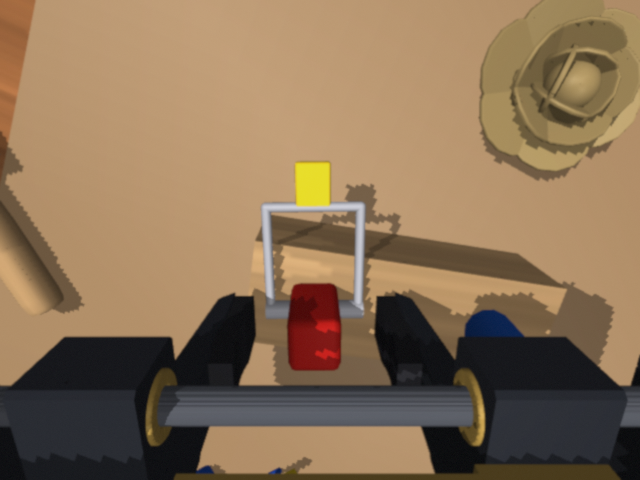

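Call:
servo_tool([
  {"dx": 0, "dy": 0.02, "dz": 0, "ax": 0, "ay": 0, "az": 0, "hand": 30},
  {"dx": 0, "dy": 0.02, "dz": 0, "ax": 0, "ay": 0, "az": 0, "hand": 22},
  {"dx": 0, "dy": 0.02, "dz": 0, "ax": 0, "ay": 0, "az": 0, "hand": 10},
  {"dx": 0, "dy": 0.02, "dz": 0, "ax": 0, "ay": 0, "az": 0, "hand": 10},
  {"dx": 0, "dy": 0.02, "dz": 0, "ax": 0, "ay": 0, "az": 0, "hand": 10},
], newtons=30)

```text
clock: 5.0
tool_pos: [0.5796, 0.3306, 0.0851]
eef_rot: [0.978, 0.207, 0.0, -0.0]
contact_force: [-0.3, 0.5, 0.9]
opening: 0.225
```

Call:
servo_tool([
  {"dx": 0, "dy": 0, "dz": -0.05, "ax": 0, "ay": 0, "az": 0, "hand": 10},
  {"dx": 0, "dy": 0, "dz": -0.2, "ax": 0, "ay": 0, "az": 0, "hand": 10},
  {"dx": 0, "dy": 0, "dz": -0.5, "ax": 0, "ay": 0, "az": 0, "hand": 10},
  {"dx": 0, "dy": 0, "dz": -1.0, "ax": 0, "ay": 0, "az": 0, "hand": 10},
  {"dx": 0, "dy": 0, "dz": -1.6, "ax": 0, "ay": 0, "az": 0, "hand": 10},
  {"dx": 0, "dy": 0, "dz": -2.3, "ax": 0, "ay": 0, "az": 0, "hand": 10},
  {"dx": 0, "dy": 0, "dz": -2.3, "ax": 0, "ay": 0, "az": 0, "hand": 10},
])

```text
clock: 5.88
tool_pos: [0.5818, 0.3304, 0.228]
eef_rot: [0.978, 0.207, 0.004, -0.001]
contact_force: [0.1, 0.3, -1.9]
opening: 0.225
```

```bash
python3 - <<'E'
from h import *
p,d,m=snap('wrist','pin4'); s=r.get_state(); print(s['clock'],s['tool_pos'],yaw(s['eef_rot']),s['opening'],s['contact_force'],s['q'])
print(redtop('pin4',s['tool_pos'][2]-.003))
E
```

```text
5.925 [0.58056633 0.32970298 0.22554623] 23.8851081784644 0.22467200079075023 [-0.89864315  0.51095074 -1.15166468] [-0.51437248  0.78684623 -0.13880295  1.46767398  0.12768693  0.89257189
 -1.84666628]
(2886, array([0.58441559, 0.32976858, 0.22435943]), ((582.7757568359375, 329.2292785644531), (21.79537010192871, 20.582212448120117), 22.4151611328125))
```

View pics/pin4.png

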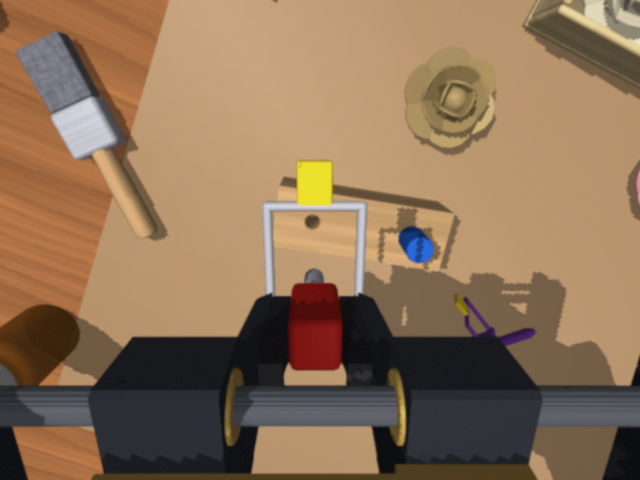

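The pin is out of the holder: the gripper opening is 19.8 mm, and the shank shows at (314,275) below the head, with the empty hole at (312,221). Next I'll carry it to just above the spindle hole, turning it as it goes.

Call:
servo_tool([
  {"dx": -0.15, "dy": 0.25, "dz": -0.1, "ax": 0, "ay": 0, "az": -0.6, "hand": 10},
  {"dx": -0.5, "dy": 0.85, "dz": -0.2, "ax": 0, "ay": 0, "az": -1.8, "hand": 10},
  {"dx": -0.95, "dy": 1.6, "dz": -0.2, "ax": 0, "ay": 0, "az": -3.2, "hand": 10},
  {"dx": -1.4, "dy": 2.35, "dz": -0.2, "ax": 0, "ay": 0, "az": -4.7, "hand": 10},
  {"dx": -1.85, "dy": 3.1, "dz": -0.2, "ax": 0, "ay": 0, "az": -6.2, "hand": 10},
  {"dx": -2.3, "dy": 3.85, "dz": -0.2, "ax": 0, "ay": 0, "az": -7.7, "hand": 10},
  {"dx": -2.75, "dy": 4.6, "dz": -0.2, "ax": 0, "ay": 0, "az": -9.2, "hand": 10},
  {"dx": -3.15, "dy": 5.3, "dz": -0.2, "ax": 0, "ay": 0, "az": -10.6, "hand": 10},
  {"dx": -3.4, "dy": 5.75, "dz": -0.2, "ax": 0, "ay": 0, "az": -11.5, "hand": 10},
  {"dx": -3.51, "dy": 5.92, "dz": -0.2, "ax": 0, "ay": 0, "az": -11.9, "hand": 10},
])

```text
clock: 7.18
tool_pos: [0.5294, -0.0836, 0.2337]
eef_rot: [0.674, 0.738, -0.002, -0.001]
contact_force: [-0.8, 0.4, -1.1]
opening: 0.222
```

Call:
servo_tool([
  {"dx": 0, "dy": 0, "dz": 0, "ax": 0, "ay": 0, "az": 0, "hand": 10},
  {"dx": 0, "dy": 0, "dz": 0, "ax": 0, "ay": 0, "az": 0, "hand": 10},
  {"dx": 0, "dy": 0, "dz": 0, "ax": 0, "ay": 0, "az": 0, "hand": 10},
  {"dx": 0, "dy": 0, "dz": 0, "ax": 0, "ay": 0, "az": 0, "hand": 10},
])

```text
clock: 7.68
tool_pos: [0.5313, -0.0792, 0.235]
eef_rot: [0.673, 0.74, 0.0, -0.0]
contact_force: [0.4, 0.0, -0.9]
opening: 0.222
```

```bash
python3 - <<'E'
from h import *
p,d,m=snap('wrist','ins1'); s=r.get_state(); print(s['clock'],s['tool_pos'],yaw(s['eef_rot']),s['eef_rot'],s['opening'],s['contact_force'],s['q'])
print(redtop('ins1',s['tool_pos'][2]-.003))
E
```

```text
7.725 [ 0.53131861 -0.07939046  0.23494956] 95.38191885909282 [ 6.73129210e-01  7.39524892e-01 -1.78469381e-05  1.73997561e-05] 0.22425408532416427 [ 0.66570536 -0.31013252 -0.10953179] [ 0.39883833  0.65887163 -0.55668094  1.85115961  0.48362877  0.76949072
 -0.32526055]
(2567, array([ 0.53246995, -0.07975532,  0.23130546]), ((532.5610961914062, -80.47169494628906), (20.364368438720703, 22.393680572509766), 4.710849285125732))
```

View pics/ins1.png

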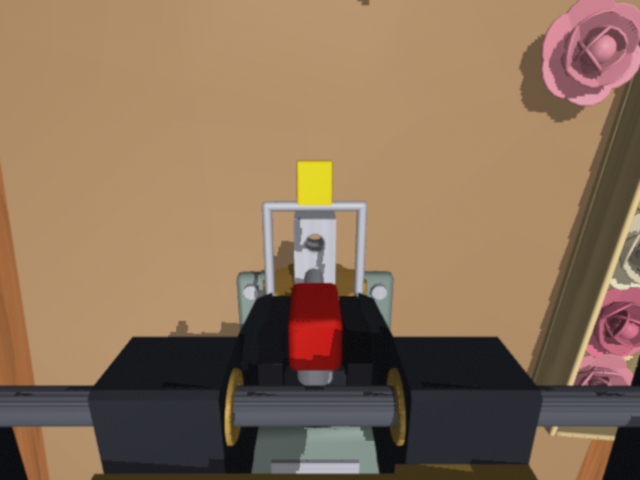

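```bash
python3 - <<'E'
from h import *
a=cv2.imread('pics/ins1.png')[195:385,250:380]; cv2.imwrite('pics/c5.png',cv2.resize(a,(410,600),interpolation=cv2.INTER_CUBIC))
b=cv2.imread('pics/ins1.png')[205:290,275:355]; cv2.imwrite('pics/c6.png',cv2.resize(b,(560,595),interpolation=cv2.INTER_CUBIC))
E
```

```text
(no output)
```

View pics/c6.png

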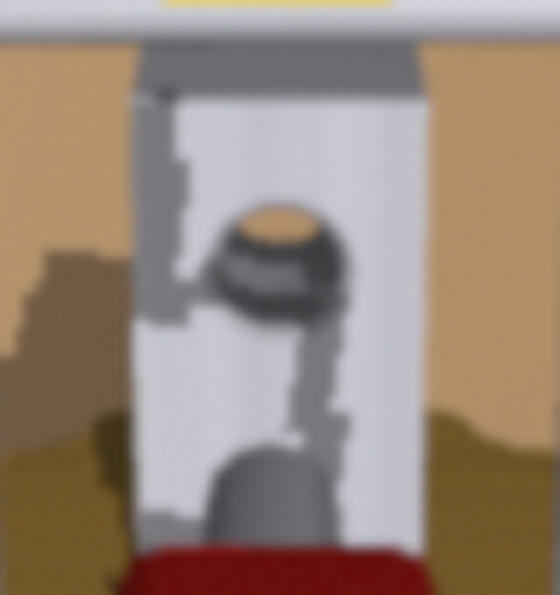

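```bash
python3 - <<'E'
from h import *
f=lambda a,b,z: ray('ins1',275+(a-3)/7,205+(b-3)/7,z)[:2]
th=np.radians(95.4); e=np.array([np.cos(th),np.sin(th)]); n=np.array([-e[1],e[0]])
s=np.array([.5313,-.0793])
def rel(w): w=w-s; return np.round(1000*np.array([w@e,w@n]),2)
print('hole',f(282,265,.123),rel(f(282,265,.123)))
A,B=f(133,97,.123),f(428,97,.123); print('end',(A+B)/2,rel((A+B)/2),np.linalg.norm(A-B))
A,B=f(133,400,.123),f(428,400,.123); print('mid',(A+B)/2,rel((A+B)/2))
# head top from mask edges
P,p=cloud('ins1'); hsv=cv2.cvtColor(p,cv2.COLOR_RGB2HSV).astype(int); H,S=hsv[...,0],hsv[...,1]
m=((H<6)|(H>172))&(S>150)&(P[...,2]>.2285)&(P[...,2]<.24); Q=P[m]; t=np.array([rel(q[:2]) for q in Q]); print('head top rel',np.percentile(t,[1,50,99],0),np.median(Q[:,2]))
m=((H<6)|(H>172))&(S>150); v,u=np.nonzero(m&(P[...,2]>.2285)); print(u.min(),u.max(),v.min(),v.max())
m=(H>22)&(H<35)&(S>150)&(P[...,2]>.18)&(P[...,2]<.23); t=np.array([rel(q[:2]) for q in P[m]]); print('tab rel',np.percentile(t,[1,50,99],0),np.median(P[m][:,2]))
# shank tip: estimate from visible shank silhouette sides at its depth
E
```

```text
hole [ 0.53235592 -0.07799456] [ 1.2  -1.17]
end [ 0.53077289 -0.06260335] [16.67 -1.05] 0.025690410742417017
mid [ 0.53343123 -0.09084436] [-11.69  -1.04]
head top rel [[-11.51   -11.08  ]
 [ -0.175   -1.065 ]
 [  8.9245   8.689 ]] 0.23123800020850194
287 343 316 370
tab rel [[44.98 -7.52]
 [53.63 -0.87]
 [61.66  5.72]] 0.20379230808182136
```

View pics/c5.png

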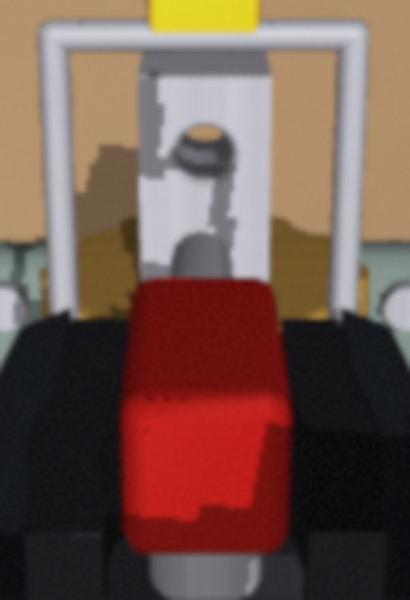

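```bash
python3 - <<'E'
from h import *
print(load('ins1')[3])
th=np.radians(95.4); e=np.array([np.cos(th),np.sin(th)]); n=np.array([-e[1],e[0]])
s=np.array([.5313,-.0793])
def rel(w): w=w[:2]-s; return np.round(1000*np.array([w@e,w@n]),2)
P,p=cloud('ins1')
for v in range(266,284,2):
    print(v,[ (u,*rel(P[v,u]),round(P[v,u,2]*1000,1)) for u in (305,309,313,317,321)])
E
```

```text
[3.95481511e+02 3.95481511e+02 3.14716535e+02 2.38252250e+02
 3.57213443e-03]
266 [(305, np.float64(-14.77), np.float64(5.09), np.float64(122.6)), (309, np.float64(-14.76), np.float64(2.55), np.float64(122.7)), (313, np.float64(-14.81), np.float64(0.01), np.float64(122.5)), (317, np.float64(-14.86), np.float64(-2.53), np.float64(122.4)), (321, np.float64(-14.82), np.float64(-5.08), np.float64(122.5))]
268 [(305, np.float64(-15.83), np.float64(5.08), np.float64(123.4)), (309, np.float64(-16.43), np.float64(2.57), np.float64(121.9)), (313, np.float64(2.57), np.float64(-0.23), np.float64(167.4)), (317, np.float64(-15.5), np.float64(-2.53), np.float64(124.2)), (321, np.float64(-16.01), np.float64(-5.08), np.float64(123.0))]
270 [(305, np.float64(-18.23), np.float64(5.16), np.float64(121.0)), (309, np.float64(1.91), np.float64(1.82), np.float64(168.5)), (313, np.float64(2.91), np.float64(-0.24), np.float64(170.8)), (317, np.float64(2.3), np.float64(-2.28), np.float64(169.4)), (321, np.float64(-17.5), np.float64(-5.09), np.float64(122.7))]
272 [(305, np.float64(-18.59), np.float64(5.11), n
[... 1152 characters left out ...]
)), (321, np.float64(0.72), np.float64(-4.23), np.float64(175.8))]
280 [(305, np.float64(0.41), np.float64(3.66), np.float64(177.5)), (309, np.float64(2.35), np.float64(1.63), np.float64(181.8)), (313, np.float64(2.32), np.float64(-0.29), np.float64(181.7)), (317, np.float64(1.8), np.float64(-2.22), np.float64(180.6)), (321, np.float64(0.38), np.float64(-4.21), np.float64(177.4))]
282 [(305, np.float64(0.28), np.float64(3.62), np.float64(179.5)), (309, np.float64(2.17), np.float64(1.6), np.float64(183.6)), (313, np.float64(2.54), np.float64(-0.31), np.float64(184.5)), (317, np.float64(1.96), np.float64(-2.21), np.float64(183.2)), (321, np.float64(0.97), np.float64(-4.15), np.float64(181.0))]
```

Call:
servo_tool([
  {"dx": 0.04, "dy": 0.01, "dz": 0.15, "ax": 0, "ay": 0, "az": 0, "hand": 10},
  {"dx": 0.04, "dy": 0.01, "dz": 0.35, "ax": 0, "ay": 0, "az": 0, "hand": 10},
  {"dx": 0.04, "dy": 0.01, "dz": 0.5, "ax": 0, "ay": 0, "az": 0, "hand": 10},
  {"dx": 0.04, "dy": 0.01, "dz": 0.55, "ax": 0, "ay": 0, "az": 0, "hand": 10},
  {"dx": 0.04, "dy": 0.01, "dz": 0.55, "ax": 0, "ay": 0, "az": 0, "hand": 10},
  {"dx": 0.04, "dy": 0.01, "dz": 0.55, "ax": 0, "ay": 0, "az": 0, "hand": 10},
])

```text
clock: 8.48
tool_pos: [0.5319, -0.0776, 0.2022]
eef_rot: [0.673, 0.739, 0.0, 0.0]
contact_force: [-1.1, -0.2, -1.4]
opening: 0.225
```

```bash
python3 - <<'E'
from h import *
p,d,m=snap('wrist','ins2'); s=r.get_state(); print(s['clock'],s['tool_pos'],yaw(s['eef_rot']),s['eef_rot'],s['opening'],s['contact_force'])
b=cv2.imread('pics/ins2.png')[200:300,265:365]; cv2.imwrite('pics/c7.png',cv2.resize(b,(600,600),interpolation=cv2.INTER_CUBIC))
th=np.radians(95.4); e=np.array([np.cos(th),np.sin(th)]); n=np.array([-e[1],e[0]])
t=s['tool_pos'][:2]
def rel(w): w=w[:2]-t; return np.round(1000*np.array([w@e,w@n]),2)
P,p=cloud('ins2')
for v in range(220,290,4):
    print(v,[ (u,*[float(x) for x in rel(P[v,u])],round(float(P[v,u,2])*1000,1)) for u in (305,309,313,317,321)])
E
```

```text
8.525 [ 0.53189749 -0.0775299   0.20222676] 95.32579809942436 [6.73491261e-01 7.39195090e-01 2.43480853e-04 2.84296803e-04] 0.22734394448832151 [ 0.42982228 -0.61321976 -0.18774793]
220 [(305, -9.84, 7.14, 0.1), (309, -9.94, 3.76, -0.2), (313, -9.89, 0.36, -0.0), (317, -9.44, -3.02, 1.6), (321, -9.78, -6.41, 0.4)]
224 [(305, -13.14, 7.15, 0.9), (309, -13.55, 3.78, -0.5), (313, -13.44, 0.37, -0.1), (317, -13.5, -3.03, -0.3), (321, -13.34, -6.42, 0.3)]
228 [(305, 14.43, 4.52, 103.3), (309, 14.65, 2.19, 104.0), (313, 14.52, -0.12, 103.6), (317, 14.5, -2.44, 103.5), (321, 14.57, -4.75, 103.8)]
232 [(305, 14.69, 4.32, 111.8), (309, 13.98, 2.11, 109.6), (313, 14.28, -0.15, 110.5), (317, 14.59, -2.4, 111.5), (321, 14.2, -4.66, 110.3)]
236 [(305, 14.68, 4.15, 119.0), (309, 14.51, 1.99, 118.5), (313, 14.39, -0.18, 118.1), (317, 14.25, -2.36, 117.7), (321, 14.28, -4.54, 117.8)]
240 [(305, 13.4, 4.09, 122.0), (309, 13.66, 1.94, 122.8), (313, 13.61, -0.2, 122.6), (317, 13.79, -2.33, 123.2), (321, 13.61, -4.47, 122.6)]
244 [(305, 11.23, 4.11, 122.3), (309, 11.47, 1.95, 123.0), (313, 11.35, -0.19,
[... 877 characters left out ...]
 -4.61, 117.4)]
272 [(305, -5.36, 4.28, 121.6), (309, 2.17, 1.78, 139.1), (313, 2.9, -0.24, 140.8), (317, 2.21, -2.24, 139.2), (321, 0.54, -4.32, 135.4)]
276 [(305, 0.45, 3.79, 140.2), (309, 2.22, 1.72, 144.2), (313, 2.68, -0.26, 145.2), (317, 2.22, -2.22, 144.2), (321, 0.5, -4.25, 140.3)]
280 [(305, 0.1, 3.7, 144.3), (309, 2.04, 1.66, 148.5), (313, 2.38, -0.27, 149.3), (317, 2.04, -2.19, 148.5), (321, 0.77, -4.16, 145.8)]
284 [(305, 8.16, 3.12, 166.2), (309, 8.61, 1.36, 167.2), (313, 8.84, -0.36, 167.7), (317, 8.91, -2.08, 167.8), (321, 7.93, -3.84, 165.7)]
288 [(305, 8.35, 3.01, 170.6), (309, 8.8, 1.3, 171.5), (313, 8.94, -0.38, 171.8), (317, 8.22, -2.07, 170.3), (321, 8.13, -3.77, 170.1)]
```

View pics/c7.png

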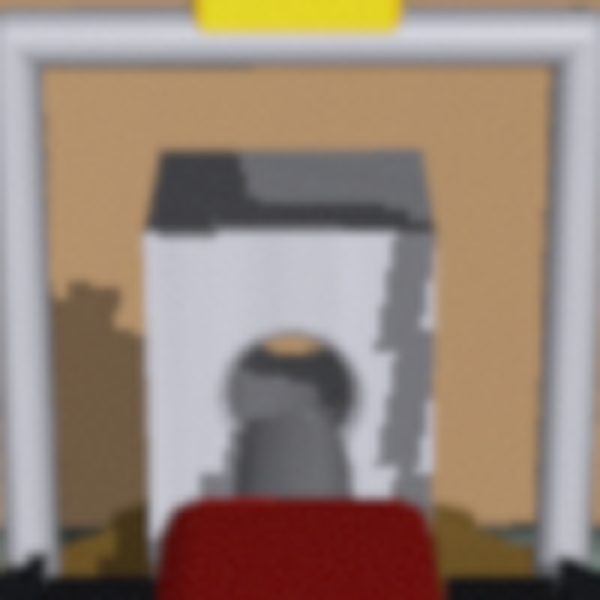

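Call:
servo_tool([
  {"dx": 0.014, "dy": 0, "dz": 0, "ax": 0, "ay": 0, "az": 0, "hand": 10},
  {"dx": 0.014, "dy": 0, "dz": 0.03, "ax": 0, "ay": 0, "az": 0, "hand": 10},
  {"dx": 0.014, "dy": 0, "dz": 0.06, "ax": 0, "ay": 0, "az": 0, "hand": 10},
  {"dx": 0.014, "dy": 0, "dz": 0.09, "ax": 0, "ay": 0, "az": 0, "hand": 10},
  {"dx": 0.014, "dy": 0, "dz": 0.12, "ax": 0, "ay": 0, "az": 0, "hand": 10},
  {"dx": 0.014, "dy": 0, "dz": 0.14, "ax": 0, "ay": 0, "az": 0, "hand": 10},
  {"dx": 0.014, "dy": 0, "dz": 0.14, "ax": 0, "ay": 0, "az": 0, "hand": 10},
])

```text
clock: 9.4
tool_pos: [0.5315, -0.0767, 0.1934]
eef_rot: [0.673, 0.739, -0.0, -0.0]
contact_force: [-0.7, -0.2, -1.7]
opening: 0.226
```

```bash
python3 - <<'E'
from h import *
p,d,m=snap('wrist','ins3'); s=r.get_state(); print(s['clock'],s['tool_pos'],yaw(s['eef_rot']),s['contact_force'],s['moment'])
b=cv2.imread('pics/ins3.png')[200:300,265:365]; cv2.imwrite('pics/c8.png',cv2.resize(b,(600,600),interpolation=cv2.INTER_CUBIC))
E
```

```text
9.45 [ 0.53156441 -0.07668318  0.19348873] 95.33335185114281 [-0.33596433  1.02792738 -1.58505938] [-0.06398239 -0.12429724 -0.04891364]
```

View pics/c8.png

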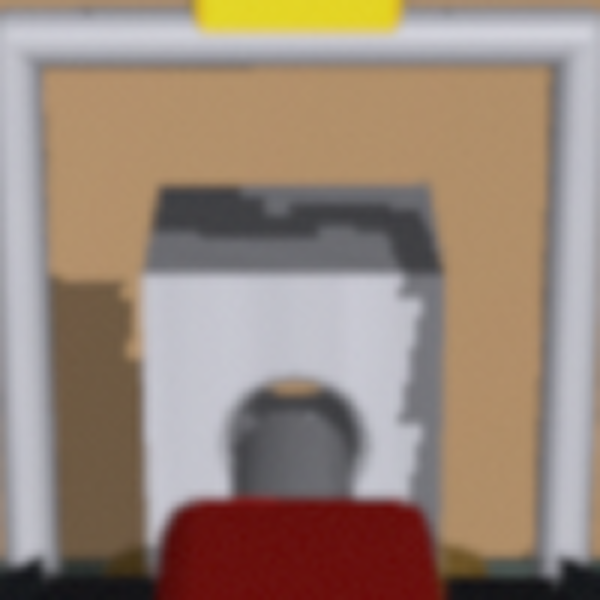

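The tip is in the mouth of the hole and there's no contact force. I'll keep going down gently.

Call:
servo_tool([
  {"dx": 0, "dy": 0, "dz": 0.03, "ax": 0, "ay": 0, "az": 0, "hand": 10},
  {"dx": 0, "dy": 0, "dz": 0.06, "ax": 0, "ay": 0, "az": 0, "hand": 10},
  {"dx": 0, "dy": 0, "dz": 0.08, "ax": 0, "ay": 0, "az": 0, "hand": 10},
  {"dx": 0, "dy": 0, "dz": 0.08, "ax": 0, "ay": 0, "az": 0, "hand": 10},
])

```text
clock: 9.95
tool_pos: [0.5315, -0.0767, 0.1886]
eef_rot: [0.673, 0.739, -0.0, -0.0]
contact_force: [0.0, -0.0, -0.9]
opening: 0.226
```

Call:
servo_tool([
  {"dx": 0, "dy": 0, "dz": 0.02, "ax": 0, "ay": 0, "az": 0, "hand": 10},
  {"dx": 0, "dy": 0, "dz": 0.04, "ax": 0, "ay": 0, "az": 0, "hand": 10},
  {"dx": 0, "dy": 0, "dz": 0.05, "ax": 0, "ay": 0, "az": 0, "hand": 10},
  {"dx": 0, "dy": 0, "dz": 0.05, "ax": 0, "ay": 0, "az": 0, "hand": 10},
])

```text
clock: 10.45
tool_pos: [0.5316, -0.0767, 0.1857]
eef_rot: [0.673, 0.739, -0.0, 0.0]
contact_force: [-0.5, -0.2, -1.5]
opening: 0.224
```

```bash
python3 - <<'E'
from h import *
p,d,m=snap('wrist','ins4'); s=r.get_state(); print(s['clock'],s['tool_pos'],yaw(s['eef_rot']),s['contact_force'],s['moment'])
b=cv2.imread('pics/ins4.png')[200:300,265:365]; cv2.imwrite('pics/c9.png',cv2.resize(b,(600,600),interpolation=cv2.INTER_CUBIC))
E
```

```text
10.5 [ 0.53160203 -0.07667517  0.18571182] 95.33754830343725 [ 0.36778968  1.5057502  -0.61291174] [-0.05980561 -0.0849716   0.02952544]
```

View pics/c9.png

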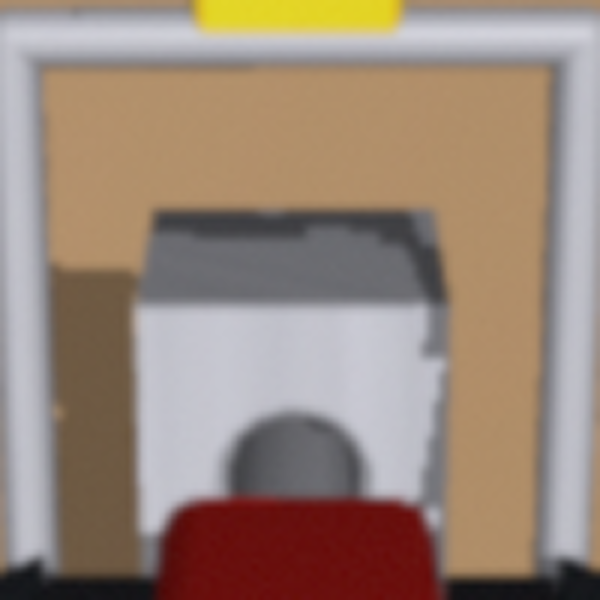

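Call:
servo_tool([
  {"dx": 0, "dy": 0, "dz": 0.03, "ax": 0, "ay": 0, "az": 0, "hand": 10},
  {"dx": 0, "dy": 0, "dz": 0.06, "ax": 0, "ay": 0, "az": 0, "hand": 10},
  {"dx": 0, "dy": 0, "dz": 0.09, "ax": 0, "ay": 0, "az": 0, "hand": 10},
  {"dx": 0, "dy": 0, "dz": 0.1, "ax": 0, "ay": 0, "az": 0, "hand": 10},
])

```text
clock: 11.0
tool_pos: [0.5315, -0.0767, 0.1795]
eef_rot: [0.673, 0.739, -0.0, -0.0]
contact_force: [0.2, 0.3, -0.1]
opening: 0.22
```

Call:
servo_tool([
  {"dx": 0, "dy": 0, "dz": 0.03, "ax": 0, "ay": 0, "az": 0, "hand": 10},
  {"dx": 0, "dy": 0, "dz": 0.06, "ax": 0, "ay": 0, "az": 0, "hand": 10},
  {"dx": 0, "dy": 0, "dz": 0.09, "ax": 0, "ay": 0, "az": 0, "hand": 10},
  {"dx": 0, "dy": 0, "dz": 0.1, "ax": 0, "ay": 0, "az": 0, "hand": 10},
])

```text
clock: 11.5
tool_pos: [0.5315, -0.0767, 0.1736]
eef_rot: [0.673, 0.739, -0.0, -0.0]
contact_force: [-0.7, 0.1, -1.4]
opening: 0.222
```

```bash
python3 - <<'E'
from h import *
p,d,m=snap('wrist','ins5'); s=r.get_state(); print(s['clock'],s['tool_pos'],yaw(s['eef_rot']),s['contact_force'],s['moment'])
E
```

```text
11.55 [ 0.53154253 -0.07672513  0.17358414] 95.33084287277958 [-0.89332533  0.59831176 -0.46786149] [-0.07518195 -0.08176614 -0.03770971]
```

View pics/ins5.png

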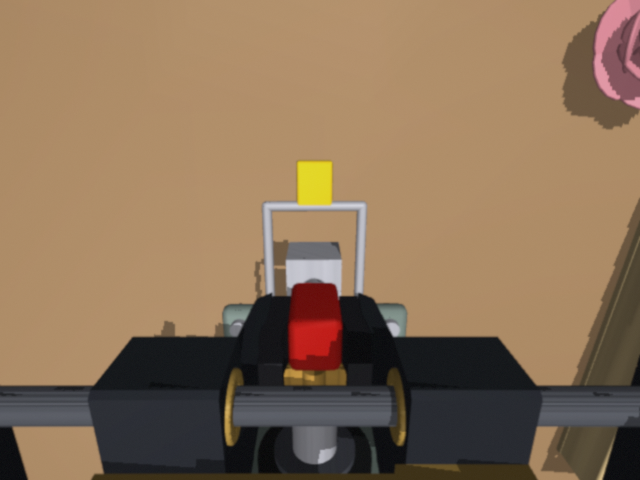

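Call:
servo_tool([
  {"dx": 0, "dy": 0, "dz": 0.03, "ax": 0, "ay": 0, "az": 0, "hand": 10},
  {"dx": 0, "dy": 0, "dz": 0.06, "ax": 0, "ay": 0, "az": 0, "hand": 10},
  {"dx": 0, "dy": 0, "dz": 0.09, "ax": 0, "ay": 0, "az": 0, "hand": 10},
  {"dx": 0, "dy": 0, "dz": 0.12, "ax": 0, "ay": 0, "az": 0, "hand": 10},
  {"dx": 0, "dy": 0, "dz": 0.15, "ax": 0, "ay": 0, "az": 0, "hand": 10},
  {"dx": 0, "dy": 0, "dz": 0.15, "ax": 0, "ay": 0, "az": 0, "hand": 10},
])

```text
clock: 12.3
tool_pos: [0.5315, -0.0767, 0.1646]
eef_rot: [0.673, 0.739, -0.0, -0.0]
contact_force: [-1.1, 0.6, -0.7]
opening: 0.227
```

Call:
servo_tool([
  {"dx": 0, "dy": 0, "dz": 0.01, "ax": 0, "ay": 0, "az": 0, "hand": 10},
  {"dx": 0, "dy": 0, "dz": 0.02, "ax": 0, "ay": 0, "az": 0, "hand": 10},
  {"dx": 0, "dy": 0, "dz": 0.02, "ax": 0, "ay": 0, "az": 0, "hand": 10},
])

```text
clock: 12.68
tool_pos: [0.5315, -0.0767, 0.1635]
eef_rot: [0.673, 0.739, -0.0, 0.0]
contact_force: [0.1, -0.2, -2.0]
opening: 0.226
```

Call:
servo_tool([
  {"dx": 0, "dy": 0, "dz": 0.01, "ax": 0, "ay": 0, "az": 0, "hand": 10},
  {"dx": 0, "dy": 0, "dz": 0.02, "ax": 0, "ay": 0, "az": 0, "hand": 10},
  {"dx": 0, "dy": 0, "dz": 0.02, "ax": 0, "ay": 0, "az": 0, "hand": 10},
])

```text
clock: 13.05
tool_pos: [0.5315, -0.0767, 0.1623]
eef_rot: [0.673, 0.739, -0.0, -0.0]
contact_force: [0.1, 0.4, -0.9]
opening: 0.222
```

Call:
servo_tool([
  {"dx": 0, "dy": 0, "dz": 0.015, "ax": 0, "ay": 0, "az": 0, "hand": 10},
  {"dx": 0, "dy": 0, "dz": 0.015, "ax": 0, "ay": 0, "az": 0, "hand": 10},
])

```text
clock: 13.3
tool_pos: [0.5316, -0.0767, 0.1615]
eef_rot: [0.673, 0.739, -0.0, 0.0]
contact_force: [-0.7, 0.5, 0.7]
opening: 0.228
```

Call:
servo_tool([
  {"dx": 0, "dy": 0, "dz": 0.015, "ax": 0, "ay": 0, "az": 0, "hand": 10},
  {"dx": 0, "dy": 0, "dz": 0.015, "ax": 0, "ay": 0, "az": 0, "hand": 10},
])

```text
clock: 13.55
tool_pos: [0.5316, -0.0767, 0.1608]
eef_rot: [0.673, 0.739, -0.0, 0.0]
contact_force: [-1.3, 0.3, 4.6]
opening: 0.224
```

```bash
python3 - <<'E'
from h import *
p,d,m=snap('wrist','ins6'); snap('scene','sc6'); s=r.get_state(); print(s['clock'],s['tool_pos'],yaw(s['eef_rot']),s['contact_force'],s['moment'])
P,p=cloud('ins6'); hsv=cv2.cvtColor(p,cv2.COLOR_RGB2HSV).astype(int); H,S=hsv[...,0],hsv[...,1]
m=((H<6)|(H>172))&(S>150); m[:270]=0;m[375:]=0; z=P[m][:,2]; print('head z pct',np.nanpercentile(z,[5,50,90,97]))
b=np.zeros(m.shape,bool); b[200:310,285:345]=1; q=b&(P[...,2]>.112)&(P[...,2]<.13); print('spindle z',np.percentile(P[q][:,2],[50,80,95]))
a=cv2.imread('pics/ins6.png')[200:380,250:380]; a=cv2.resize(a,(430,595),interpolation=cv2.INTER_CUBIC)
b=cv2.imread('pics/sc6.png')[150:250,220:340]; b=cv2.resize(b,(370,308),interpolation=cv2.INTER_CUBIC); b=cv2.copyMakeBorder(b,0,287,0,0,cv2.BORDER_CONSTANT)
cv2.imwrite('pics/c10.png',cv2.hconcat([a,b]))
E
```

```text
13.65 [ 0.53159362 -0.07672928  0.16073982] 95.3339015800252 [-1.08835106 -0.09559234  4.39145622] [-0.058085    0.16768447 -0.02910463]
head z pct [0.13078399 0.15633579 0.15780425 0.15819194]
spindle z [0.12162582 0.1287573  0.12966949]
```

View pics/c10.png

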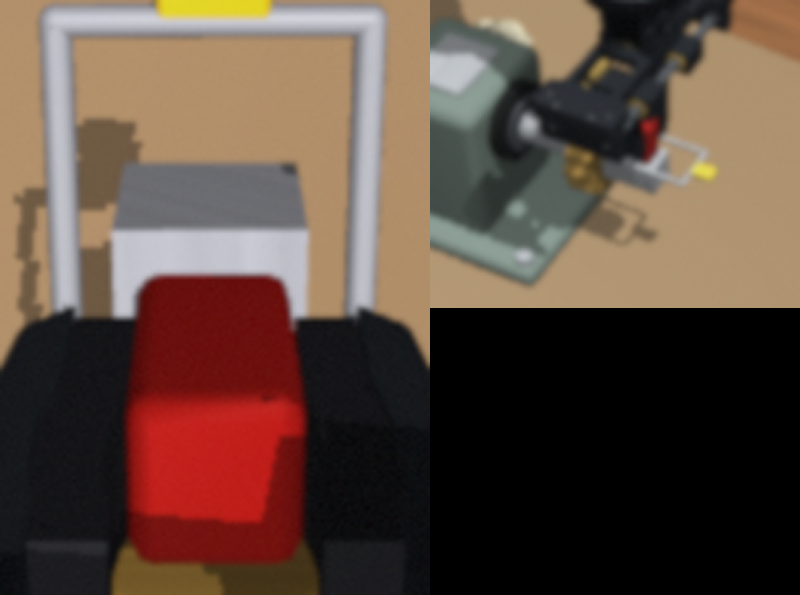

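The shoulder is seated: about 5 N arrived exactly at the home height, the head top reads 36 mm above the spindle top, and the bush is pressed roughly 1 mm. I'll ease off, release the head and retreat straight up.

Call:
servo_tool([
  {"dx": 0, "dy": 0, "dz": -0.012, "ax": 0, "ay": 0, "az": 0, "hand": 24},
  {"dx": 0, "dy": 0, "dz": -0.012, "ax": 0, "ay": 0, "az": 0, "hand": 40},
  {"dx": 0, "dy": 0, "dz": -0.012, "ax": 0, "ay": 0, "az": 0, "hand": 46},
  {"dx": 0, "dy": 0, "dz": -0.012, "ax": 0, "ay": 0, "az": 0, "hand": 46},
])

```text
clock: 14.15
tool_pos: [0.5315, -0.0767, 0.1611]
eef_rot: [0.673, 0.739, -0.0, -0.0]
contact_force: [-1.6, -0.5, 0.2]
opening: 0.525
```

Call:
servo_tool([
  {"dx": 0, "dy": 0, "dz": -0.1, "ax": 0, "ay": 0, "az": 0, "hand": 46},
  {"dx": 0, "dy": 0, "dz": -0.4, "ax": 0, "ay": 0, "az": 0, "hand": 46},
  {"dx": 0, "dy": 0, "dz": -0.9, "ax": 0, "ay": 0, "az": 0, "hand": 46},
  {"dx": 0, "dy": 0, "dz": -1.3, "ax": 0, "ay": 0, "az": 0, "hand": 46},
  {"dx": 0, "dy": 0, "dz": -1.5, "ax": 0, "ay": 0, "az": 0, "hand": 46},
  {"dx": 0, "dy": 0, "dz": -1.5, "ax": 0, "ay": 0, "az": 0, "hand": 46},
  {"dx": 0, "dy": 0, "dz": -1.5, "ax": 0, "ay": 0, "az": 0, "hand": 46},
])

```text
clock: 15.02
tool_pos: [0.531, -0.0769, 0.2504]
eef_rot: [0.673, 0.739, -0.001, -0.001]
contact_force: [0.1, 0.6, 1.2]
opening: 0.522
```

```bash
python3 - <<'E'
from h import *
p,d,m=snap('wrist','rel1'); snap('scene','sc7'); s=r.get_state(); print(s['clock'],s['tool_pos'],yaw(s['eef_rot']),s['contact_force'])
print(redtop('rel1',.159))
th=np.radians(95.4); e=np.array([np.cos(th),np.sin(th)]); n=np.array([-e[1],e[0]]); t=s['tool_pos'][:2]
def rel(w): w=w[:2]-t; return np.round(1000*np.array([w@e,w@n]),2)
P,p=cloud('rel1'); hsv=cv2.cvtColor(p,cv2.COLOR_RGB2HSV).astype(int); H,S=hsv[...,0],hsv[...,1]
m=((H<6)|(H>172))&(S>150)&(P[...,2]>.156)&(P[...,2]<.165); q=np.array([rel(x) for x in P[m]]); print('head rel',np.percentile(q,[1,99],0))
m=(H>22)&(H<35)&(S>150)&(P[...,2]>.11)&(P[...,2]<.15); q=np.array([rel(x) for x in P[m]]); print('tab rel',np.percentile(q,[1,50,99],0),np.percentile(P[m][:,2],[5,50,95]))
b=np.zeros(m.shape,bool); b[180:320,285:345]=1; q=b&(P[...,2]>.118)&(P[...,2]<.1265)&(S<60); print('spindle z',np.percentile(P[q][:,2],[20,50,80]))
E
```

```text
15.125 [ 0.53101455 -0.07676009  0.25032008] 95.33765378206708 [-0.35563088 -0.02485865  0.21877745]
(1037, array([ 0.53240557, -0.07772249,  0.15820476]), ((532.2483520507812, -77.99618530273438), (18.4411678314209, 20.535810470581055), 6.034895896911621))
head rel [[-11.3236 -10.3   ]
 [  8.3892   7.6648]]
tab rel [[45.305 -8.31 ]
 [53.69  -1.68 ]
 [61.715  4.955]] [0.12937844 0.13067915 0.13178417]
spindle z [0.12168464 0.1223033  0.12288021]
```

View pics/rel1.png

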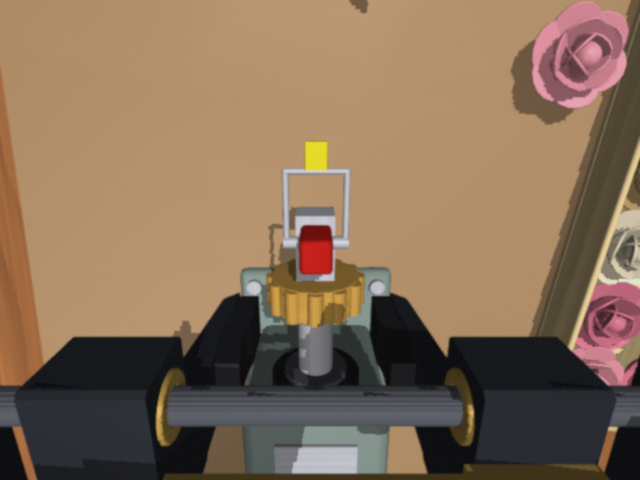

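View pics/sc7.png

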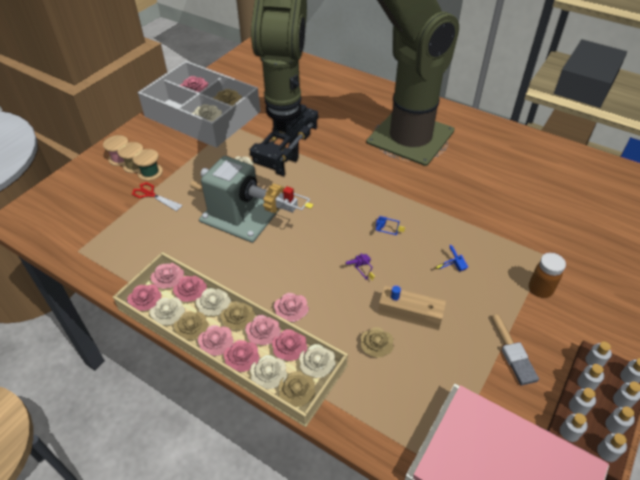

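The pin sits in the spindle, with its shoulder on the top face and the loop out over the free end. The tab is at (316,155) in the wrist view, and the holder's other pin hasn't moved. Next I'll close the fingers, tilt the tool 20° so the gripper body clears the head, and move to just above the tab.

Call:
servo_tool([
  {"dx": 0.2, "dy": 0, "dz": 0, "ax": 0, "ay": -0.8, "az": 0, "hand": 0},
  {"dx": 0.5, "dy": 0.01, "dz": 0.1, "ax": 0, "ay": -1.8, "az": 0, "hand": 0},
  {"dx": 0.8, "dy": 0.02, "dz": 0.4, "ax": 0, "ay": -2.8, "az": 0, "hand": 0},
  {"dx": 0.96, "dy": 0.02, "dz": 0.7, "ax": 0, "ay": -3.33, "az": 0, "hand": 0},
  {"dx": 0.96, "dy": 0.02, "dz": 1.0, "ax": 0, "ay": -3.33, "az": 0, "hand": 0},
  {"dx": 0.96, "dy": 0.02, "dz": 1.2, "ax": 0, "ay": -3.33, "az": 0, "hand": 0},
  {"dx": 0.96, "dy": 0.02, "dz": 1.2, "ax": 0, "ay": -3.33, "az": 0, "hand": 0},
  {"dx": 0.96, "dy": 0.02, "dz": 1.2, "ax": 0, "ay": -3.33, "az": 0, "hand": 0},
])

```text
clock: 16.12
tool_pos: [0.5277, -0.0204, 0.1796]
eef_rot: [0.664, 0.727, -0.117, 0.128]
contact_force: [0.4, -0.2, 0.7]
opening: 0.004
```

```bash
python3 - <<'E'
from h import *
p,d,m=snap('wrist','tab1'); snap('scene','sc8'); s=r.get_state(); print(s['clock'],s['tool_pos'],s['eef_rot'],s['contact_force'],s['opening'],s['q'])
from scipy.spatial.transform import Rotation as R
Rm=R.from_quat(s['eef_rot']).as_matrix(); print(Rm); tip=s['tool_pos']+.025*Rm[:,2]; print('tip',tip)
th=np.radians(95.4); e=np.array([np.cos(th),np.sin(th)]); n=np.array([-e[1],e[0]]); w=tip[:2]-[.5310,-.0768]; print(w@e,w@n)
b=cv2.imread('pics/sc8.png')[150:250,220:340]; b=cv2.resize(b,(600,500),interpolation=cv2.INTER_CUBIC); cv2.imwrite('pics/c11.png',b)
E
```

```text
16.225 [ 0.52779537 -0.01993407  0.17985534] [ 0.66386934  0.727465   -0.11638144  0.12855948] [-1.10599229  0.44555702 -0.51830001] 0.006999967977458684 [-0.08237656  0.72392011 -0.26783961  1.95859339  0.82733712  0.73746654
 -0.89722869]
[[-0.08549993  0.99580729  0.03252091]
 [ 0.93595954  0.09146573 -0.34002024]
 [-0.34156918  0.00136655 -0.93985564]]
tip [ 0.5286084  -0.02843458  0.15635895]
0.0483758424919565 -0.002170598622659741
```

View pics/tab1.png

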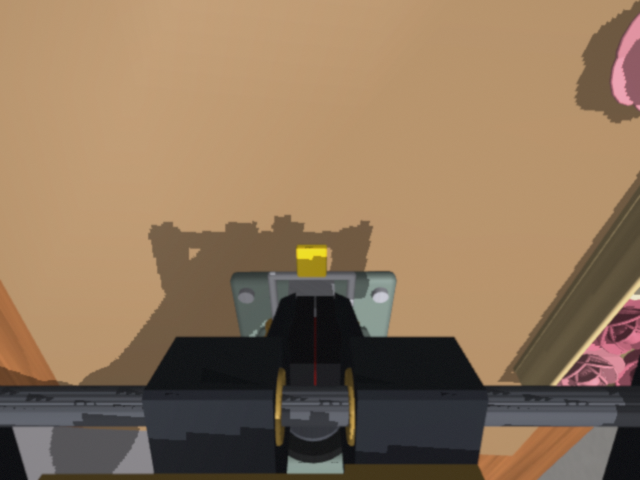

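View pics/c11.png

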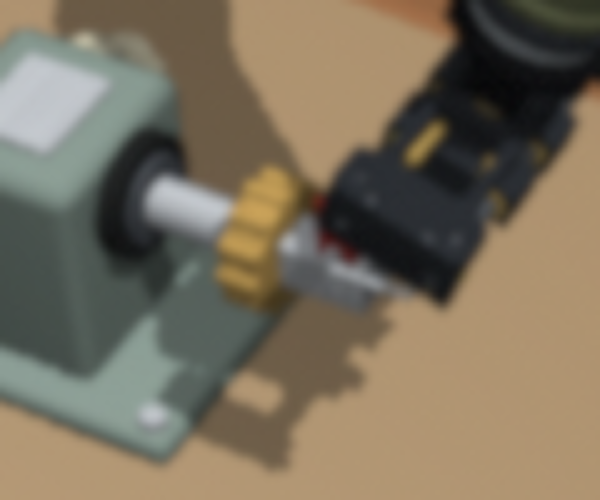

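Call:
servo_tool([
  {"dx": 0.03, "dy": 0, "dz": 0.08, "ax": 0, "ay": 0, "az": 0, "hand": 0},
  {"dx": 0.07, "dy": 0, "dz": 0.19, "ax": 0, "ay": 0, "az": 0, "hand": 0},
  {"dx": 0.1, "dy": 0, "dz": 0.27, "ax": 0, "ay": 0, "az": 0, "hand": 0},
  {"dx": 0.114, "dy": 0, "dz": 0.313, "ax": 0, "ay": 0, "az": 0, "hand": 0},
  {"dx": 0.143, "dy": 0, "dz": 0.392, "ax": 0, "ay": 0, "az": 0, "hand": 0},
  {"dx": 0.171, "dy": 0, "dz": 0.47, "ax": 0, "ay": 0, "az": 0, "hand": 0},
  {"dx": 0.171, "dy": 0, "dz": 0.47, "ax": 0, "ay": 0, "az": 0, "hand": 0},
])

```text
clock: 17.1
tool_pos: [0.5277, -0.0188, 0.1492]
eef_rot: [0.663, 0.728, -0.116, 0.128]
contact_force: [0.5, 2.2, 4.1]
opening: 0.002
```

```bash
python3 - <<'E'
from h import *
p,d,m=snap('wrist','tab2'); s=r.get_state(); print(s['clock'],s['tool_pos'],s['contact_force'])
E
```

```text
17.15 [ 0.52777281 -0.01876262  0.1493187 ] [-0.54422598  1.50813278  3.7102918 ]
```

View pics/tab2.png

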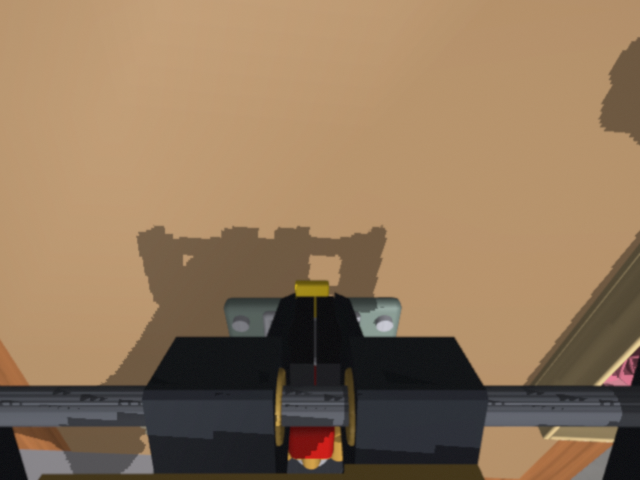

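Call:
servo_tool([
  {"dx": 0.025, "dy": 0, "dz": 0.097, "ax": 0, "ay": 0, "az": 0, "hand": 0},
  {"dx": 0.05, "dy": 0, "dz": 0.195, "ax": 0, "ay": 0, "az": 0, "hand": 0},
  {"dx": 0.075, "dy": 0, "dz": 0.292, "ax": 0, "ay": 0, "az": 0, "hand": 0},
  {"dx": 0.1, "dy": 0, "dz": 0.39, "ax": 0, "ay": 0, "az": 0, "hand": 0},
  {"dx": 0.124, "dy": 0, "dz": 0.487, "ax": 0, "ay": 0, "az": 0, "hand": 0},
  {"dx": 0.124, "dy": 0, "dz": 0.487, "ax": 0, "ay": 0, "az": 0, "hand": 0},
])

```text
clock: 17.9
tool_pos: [0.527, -0.0221, 0.1183]
eef_rot: [0.663, 0.728, -0.117, 0.128]
contact_force: [-0.4, -0.1, 0.5]
opening: 0.004
```

```bash
python3 - <<'E'
from h import *
p,d,m=snap('wrist','tab3'); snap('scene','sc9'); s=r.get_state(); print(s['clock'],s['tool_pos'],s['contact_force'],s['eef_rot'])
b=cv2.imread('pics/sc9.png')[150:250,220:340]; b=cv2.resize(b,(600,500),interpolation=cv2.INTER_CUBIC); cv2.imwrite('pics/c12.png',b)
E
```

```text
18.0 [ 0.52733515 -0.02181912  0.11878373] [0.58031836 0.18311036 1.33674518] [ 0.66310648  0.72822789 -0.11688061  0.1277218 ]
```

View pics/c12.png

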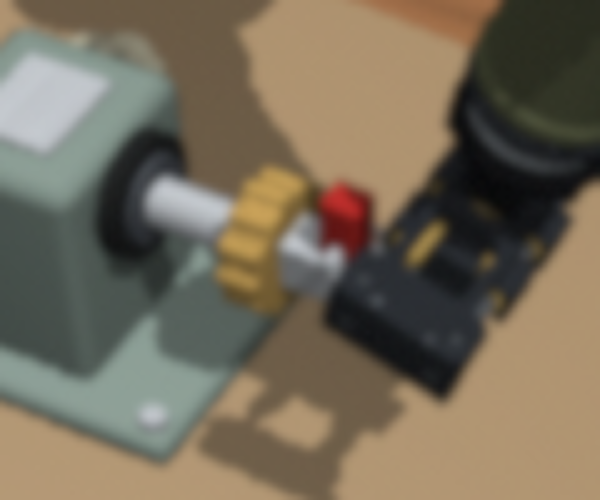

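View pics/tab3.png

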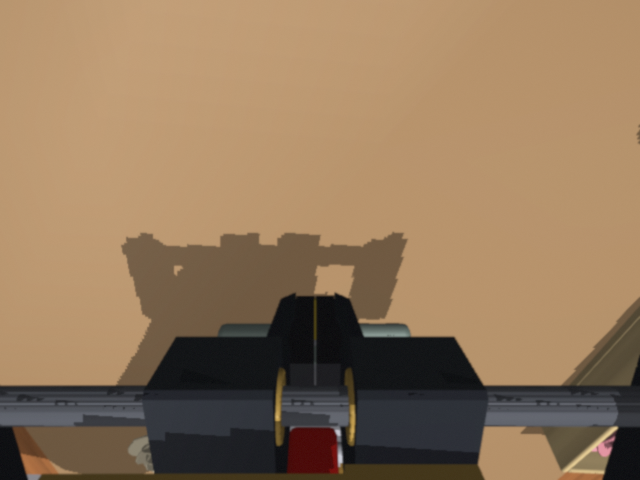

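Call:
servo_tool([
  {"dx": 0.034, "dy": 0, "dz": 0.094, "ax": 0, "ay": 0, "az": 0, "hand": 0},
  {"dx": 0.068, "dy": 0, "dz": 0.188, "ax": 0, "ay": 0, "az": 0, "hand": 0},
  {"dx": 0.068, "dy": 0, "dz": 0.188, "ax": 0, "ay": 0, "az": 0, "hand": 0},
  {"dx": 0.068, "dy": 0, "dz": 0.188, "ax": 0, "ay": 0, "az": 0, "hand": 0},
])

```text
clock: 18.5
tool_pos: [0.5277, -0.0222, 0.1072]
eef_rot: [0.663, 0.728, -0.117, 0.128]
contact_force: [0.7, 0.2, -0.1]
opening: 0.002
```

Call:
servo_tool([
  {"dx": 0.3, "dy": 0, "dz": 0, "ax": 0, "ay": 0, "az": 0, "hand": 0},
  {"dx": 0.6, "dy": 0, "dz": -0.3, "ax": 0, "ay": 0, "az": 0, "hand": 0},
  {"dx": 0.8, "dy": 0, "dz": -1.0, "ax": 0, "ay": 0.5, "az": 0, "hand": 0},
  {"dx": 0.8, "dy": 0, "dz": -1.8, "ax": 0, "ay": 1.8, "az": 0, "hand": 0},
  {"dx": 0.8, "dy": 0, "dz": -2.6, "ax": 0, "ay": 3.0, "az": 0, "hand": 0},
  {"dx": 0.8, "dy": 0, "dz": -2.6, "ax": 0, "ay": 3.33, "az": 0, "hand": 0},
  {"dx": 0.8, "dy": 0, "dz": -2.6, "ax": 0, "ay": 3.33, "az": 0, "hand": 0},
])

```text
clock: 19.38
tool_pos: [0.518, 0.0751, 0.2366]
eef_rot: [0.674, 0.739, -0.001, -0.0]
contact_force: [-0.8, -1.1, -0.8]
opening: 0.006
```

```bash
python3 - <<'E'
from h import *
p,d,m=snap('wrist','end1'); snap('scene','sc10'); s=r.get_state(); print(s['clock'],s['tool_pos'],s['contact_force'],s['eef_rot'])
b=cv2.imread('pics/sc10.png')[150:250,220:340]; b=cv2.resize(b,(600,500),interpolation=cv2.INTER_CUBIC); cv2.imwrite('pics/c13.png',b)
E
```

```text
19.475 [0.5175775  0.07602523 0.23600807] [ 0.1537767  -0.18002391  0.69962879] [ 6.73079428e-01  7.39568587e-01 -1.42092192e-03 -6.08356069e-04]
```

View pics/c13.png

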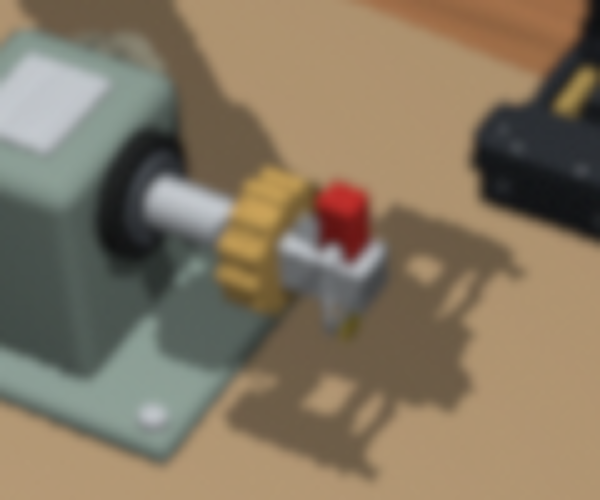

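View pics/end1.png

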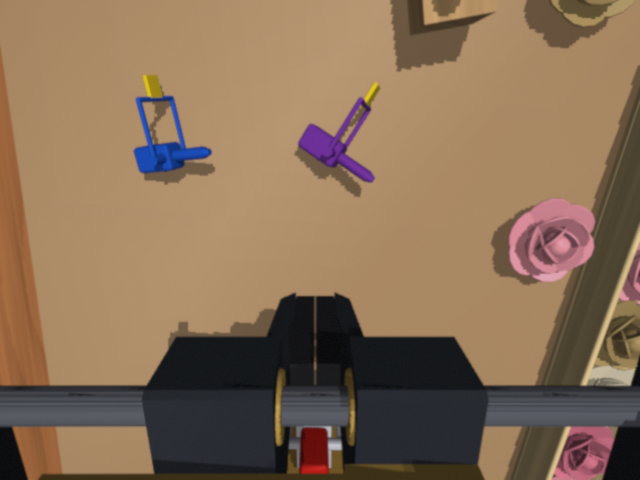

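Call:
servo_tool([
  {"dx": -0.4, "dy": 0, "dz": -0.3, "ax": 0, "ay": 0, "az": 0, "hand": 0},
  {"dx": -1.0, "dy": 0, "dz": -0.8, "ax": 0, "ay": 0, "az": 0, "hand": 0},
  {"dx": -1.5, "dy": 0, "dz": -1.0, "ax": 0, "ay": 0, "az": 0, "hand": 0},
  {"dx": -1.6, "dy": 0, "dz": -1.0, "ax": 0, "ay": 0, "az": 0, "hand": 0},
  {"dx": -1.6, "dy": 0, "dz": -1.0, "ax": 0, "ay": 0, "az": 0, "hand": 0},
  {"dx": -1.6, "dy": 0, "dz": -1.0, "ax": 0, "ay": 0, "az": 0, "hand": 0},
])

```text
clock: 20.23
tool_pos: [0.5269, -0.0179, 0.2966]
eef_rot: [0.672, 0.74, -0.0, -0.001]
contact_force: [-1.1, 0.9, 0.2]
opening: 0.005
```

```bash
python3 - <<'E'
from h import *
p,d,m=snap('wrist','end2'); snap('scene','sc11'); s=r.get_state(); print(s['clock'],s['tool_pos'],s['contact_force'])
P,p=cloud('end2'); hsv=cv2.cvtColor(p,cv2.COLOR_RGB2HSV).astype(int); H,S=hsv[...,0],hsv[...,1]
m=((H<6)|(H>172))&(S>150)&(P[...,2]>.155)&(P[...,2]<.165); print('head',np.median(P[m],0))
m=(S<60)&(P[...,2]>.119)&(P[...,2]<.1265)&(abs(P[...,0]-.532)<.02)&(P[...,1]>-.1)&(P[...,1]<-.055); print('sp',np.percentile(P[m][:,2],[20,50,80]))
P,p=cloud('sc11'); hsv=cv2.cvtColor(p,cv2.COLOR_RGB2HSV).astype(int); H,S=hsv[...,0],hsv[...,1]
m=(H>22)&(H<35)&(S>120)&(P[...,2]<.095)&(P[...,2]>.03)&(abs(P[...,0]-.53)<.05)&(abs(P[...,1]+.08)<.05); print('tab',m.sum(),np.median(P[m],0))
E
```

```text
20.325 [ 0.52711121 -0.01832071  0.29692395] [0.75258209 0.04746116 0.30717855]
head [ 0.53316897 -0.07689584  0.15825566]
sp [0.12148066 0.12218691 0.12285254]
tab 4 [ 0.53495094 -0.07701988  0.07307319]
```

View pics/end2.png

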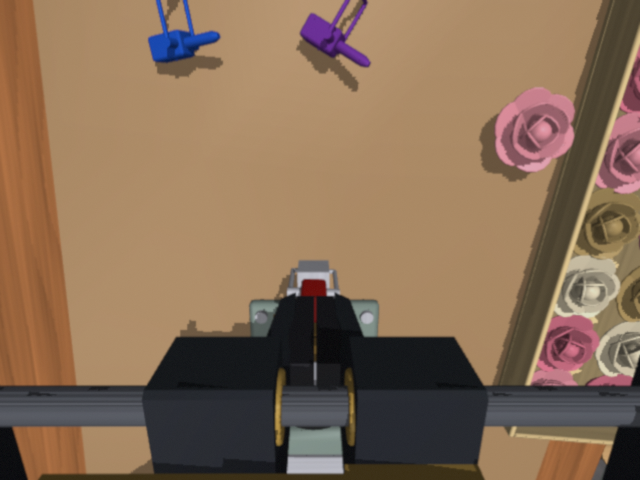

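The head top is 36 mm above the spindle top, so the pin is seated. The tab hangs directly below the pin at z = 0.073 m; fully shut would put it at about 0.074 m. The arm is clear, so I'll hand it in.

```bash
python3 - <<'E'
from h import *
print(r.finish_job()); print(r.get_state()['clock'])
E
```

```text
the job is handed in; nothing more can be done
None
the job is handed in; nothing more can be done
```

The hitch pin is fully home in the mill's spindle and its loop is snapped shut around it. I handed the job in at about 20 s of the 69 s allowed; no verdict was reported.

- **Insertion:** I took the red-headed pin from the holder, found the real cross hole in the wrist camera and lined the pin tip up with it just above the mouth. It went in with no contact force until the shoulder seated. That gave about 5 N at the home height, so the bush gave a little over 1 mm against the 6 mm limit.
- **Loop:** I released the head and pressed the tab down with closed, tilted fingers, reading 4–5 N at most. The loop then snapped shut by itself and I moved the arm clear.
- **Last checks:** The head top is 36 mm above the spindle's top face, as it should be when seated. The tab hangs straight below the pin at 73 mm height, against about 74 mm expected when shut; that reading rests on only 4 camera pixels, though the magnified scene picture agrees. The arm was touching nothing.
- **Other objects:** I saw nothing else disturbed in the pictures, but I did not measure each object again.
- **Disagreements:** My first two move calls were refused because some fields were missing, and nothing moved. Camera and arm readings of the pin's position differed by 1–2 mm, so I aligned it from close-up pictures instead.

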